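# Gauge the lacquered mirror stand-offs and sort them

## Task

Lift every white stand-off sleeve off the drying rack and slide it down over a pin of the blue gauge board as far as it will go, one to a pin, until all of them stand released on the gauge together. Then sort them by the result: stand those that went fully home on the plate upright in the cardboard carton, one to a cell, and stand those that stopped proud on the step upright in the red rework tub. Let go of everything and leave the other things on the bench where they are.

Things in the scene. Friction and masses are not known exactly. Their poses are not given: they have to be found in the camera images.
- sleeve1: white sleeve (numbers say nothing about fit), mouth down, 100 mm tall, 0.14 kg: tube 38 mm across, 72 mm tall, under a solid brass cap 40 mm across, 28 mm tall (grip here from above). Closed on top; bore 72 mm deep, hidden, 30 mm wide (good) or 21 mm (clogged). Origin: centre of the rim at the mouth, z to the cap. None from the start: absent
- sleeve2: white sleeve (numbers say nothing about fit), mouth down, 100 mm tall, 0.14 kg: tube 38 mm across, 72 mm tall, under a solid brass cap 40 mm across, 28 mm tall (grip here from above). Closed on top; bore 72 mm deep, hidden, 30 mm wide (good) or 21 mm (clogged). Origin: centre of the rim at the mouth, z to the cap. None from the start: absent
- sleeve3: white sleeve (numbers say nothing about fit), mouth down, 100 mm tall, 0.14 kg: tube 38 mm across, 72 mm tall, under a solid brass cap 40 mm across, 28 mm tall (grip here from above). Closed on top; bore 72 mm deep, hidden, 30 mm wide (good) or 21 mm (clogged). Origin: centre of the rim at the mouth, z to the cap. None from the start: absent
- sleeve4: white sleeve (numbers say nothing about fit), mouth down, 100 mm tall, 0.14 kg: tube 38 mm across, 72 mm tall, under a solid brass cap 40 mm across, 28 mm tall (grip here from above). Closed on top; bore 72 mm deep, hidden, 30 mm wide (good) or 21 mm (clogged). Origin: centre of the rim at the mouth, z to the cap. None from the start: absent
- sleeve5: white sleeve (numbers say nothing about fit), mouth down, 100 mm tall, 0.14 kg: tube 38 mm across, 72 mm tall, under a solid brass cap 40 mm across, 28 mm tall (grip here from above). Closed on top; bore 72 mm deep, hidden, 30 mm wide (good) or 21 mm (clogged). Origin: centre of the rim at the mouth, z to the cap. None from the start: absent
- sleeve6: white sleeve (numbers say nothing about fit), mouth down, 100 mm tall, 0.14 kg: tube 38 mm across, 72 mm tall, under a solid brass cap 40 mm across, 28 mm tall (grip here from above). Closed on top; bore 72 mm deep, hidden, 30 mm wide (good) or 21 mm (clogged). Origin: centre of the rim at the mouth, z to the cap. None from the start: absent
- rack: fixed plywood drying rack, 225 (x) x 145 (y) x 16 mm, with six upright dowels 14 mm across, 82 mm tall, at x = -80, 0, 80 and y = -40, 40 mm. Each sleeve hangs over a dowel, cap on its tip, rim 10 mm above the plywood. Origin: centre of the underside
- gauge: fixed blue plate 140 x 140 x 14 mm with four equal stepped steel pins at x, y = +-40 mm: 24 mm across for the lowest 25 mm, then a pilot 17 mm across, 40 mm tall, the last 10 mm tapered to 8 mm. A good sleeve's rim comes down to the plate; a clogged one stops on the step, 25 mm proud. Origin: centre of the underside
- pin1 (a point): axis of one gauge pin, at the level of the plate's top face (where the rim of a good sleeve comes to rest); z up
- pin2 (a point): axis of one gauge pin, at the level of the plate's top face (where the rim of a good sleeve comes to rest); z up
- pin3 (a point): axis of one gauge pin, at the level of the plate's top face (where the rim of a good sleeve comes to rest); z up
- pin4 (a point): axis of one gauge pin, at the level of the plate's top face (where the rim of a good sleeve comes to rest); z up
- carton: brown cardboard packing carton, loose, open on top, 136 x 136 x 45 mm, walls 4 mm, with a cross divider making 2 x 2 cells about 62 mm square, centred at x, y = +-33 mm. Origin: centre of the underside; the cells' floor is 4 mm up
- tub: red plastic rework tub, loose, open on top, 145 x 145 x 40 mm, walls 4 mm, no dividers. Origin: centre of the underside; its floor is 4 mm up
- gun: bystander: red sealant gun with a green cartridge, lying, about 260 x 130 x 60 mm. Origin: centre of its underside. To be left alone
- tape: bystander: yellow ring of tape, 100 mm across, 24 mm high. Origin: centre of its underside. To be left alone
- strips_a: bystander: stack of green-edged mirror strips, 120 x 35 x 20 mm. Origin: centre of its underside. To be left alone
- strips_b: bystander: stack of green-edged mirror strips, 120 x 35 x 15 mm. Origin: centre of its underside. To be left alone
- brush: bystander: brush, 170 mm long, lying. Origin: centre of its underside. To be left alone
- sponge: bystander: orange sponge block, 100 x 65 x 30 mm. Origin: centre of its underside. To be left alone

How it is judged (in metres and radians):
On the way:
1. all the sleeves stand on gauge pins at the same time, let go: good ones down on the plate, clogged ones down on the step (((horizontal distance between sleeve1 and pin1 below 0.007 m and z of sleeve1 in the frame of pin1 below 0.006 m) or (horizontal distance between sleeve1 and pin2 below 0.007 m and z of sleeve1 in the frame of pin2 below 0.006 m) or (horizontal distance between sleeve1 and pin3 below 0.007 m and z of sleeve1 in the frame of pin3 below 0.006 m) or (horizontal distance between sleeve1 and pin4 below 0.007 m and z of sleeve1 in the frame of pin4 below 0.006 m)) and angle between each of sleeve1, sleeve2, sleeve3, sleeve4, sleeve5, sleeve6's own z axis and vertical below 0.17 rad and contact force between each of sleeve1, sleeve2, sleeve3, sleeve4, sleeve5, sleeve6 and the fingers below 0.3 N and ((horizontal distance between sleeve2 and pin1 below 0.007 m and z of sleeve2 in the frame of pin1 below 0.032 m) or (horizontal distance between sleeve2 and pin2 below 0.007 m and z of sleeve2 in the frame of pin2 below 0.032 m) or (horizontal distance between sleeve2 and pin3 below 0.007 m and z of sleeve2 in the frame of pin3 below 0.032 m) or (horizontal distance between sleeve2 and pin4 below 0.007 m and z of sleeve2 in the frame of pin4 below 0.032 m)) and ((horizontal distance between sleeve3 and pin1 below 0.007 m and z of sleeve3 in the frame of pin1 below 0.032 m) or (horizontal distance between sleeve3 and pin2 below 0.007 m and z of sleeve3 in the frame of pin2 below 0.032 m) or (horizontal distance between sleeve3 and pin3 below 0.007 m and z of sleeve3 in the frame of pin3 below 0.032 m) or (horizontal distance between sleeve3 and pin4 below 0.007 m and z of sleeve3 in the frame of pin4 below 0.032 m)) and ((horizontal distance between sleeve4 and pin1 below 0.007 m and z of sleeve4 in the frame of pin1 below 0.006 m) or (horizontal distance between sleeve4 and pin2 below 0.007 m and z of sleeve4 in the frame of pin2 below 0.006 m) or (horizontal distance between sleeve4 and pin3 below 0.007 m and z of sleeve4 in the frame of pin3 below 0.006 m) or (horizontal distance between sleeve4 and pin4 below 0.007 m and z of sleeve4 in the frame of pin4 below 0.006 m)) and ((horizontal distance between sleeve5 and pin1 below 0.007 m and z of sleeve5 in the frame of pin1 below 0.032 m) or (horizontal distance between sleeve5 and pin2 below 0.007 m and z of sleeve5 in the frame of pin2 below 0.032 m) or (horizontal distance between sleeve5 and pin3 below 0.007 m and z of sleeve5 in the frame of pin3 below 0.032 m) or (horizontal distance between sleeve5 and pin4 below 0.007 m and z of sleeve5 in the frame of pin4 below 0.032 m)) and ((horizontal distance between sleeve6 and pin1 below 0.007 m and z of sleeve6 in the frame of pin1 below 0.006 m) or (horizontal distance between sleeve6 and pin2 below 0.007 m and z of sleeve6 in the frame of pin2 below 0.006 m) or (horizontal distance between sleeve6 and pin3 below 0.007 m and z of sleeve6 in the frame of pin3 below 0.006 m) or (horizontal distance between sleeve6 and pin4 below 0.007 m and z of sleeve6 in the frame of pin4 below 0.006 m))), for 0.3 s.
At the end, for the whole second after the job is handed in: every good (30 mm bore) sleeve stands in the carton and every clogged (21 mm bore) sleeve in the tub: origin within 58 mm (carton) or 62 mm (tub) of the box's centre along each of its sides, rim at most 16 mm above the box's underside, tilted less than 15 degrees, at rest; carton and tub level (x of sleeve1 in the frame of carton between -0.058 and 0.058 m and y of sleeve1 in the frame of carton between -0.058 and 0.058 m and z of each of sleeve1, sleeve4, sleeve6 in the frame of carton below 0.016 m and angle between each of sleeve1, sleeve2, sleeve3, sleeve4, sleeve5, sleeve6's own z axis and vertical below 0.26 rad and linear speed of each of sleeve1, sleeve2, sleeve3, sleeve4, sleeve5, sleeve6 below 0.03 m/s and x of sleeve2 in the frame of tub between -0.062 and 0.062 m and y of sleeve2 in the frame of tub between -0.062 and 0.062 m and z of each of sleeve2, sleeve3, sleeve5 in the frame of tub below 0.016 m and x of sleeve3 in the frame of tub between -0.062 and 0.062 m and y of sleeve3 in the frame of tub between -0.062 and 0.062 m and x of sleeve4 in the frame of carton between -0.058 and 0.058 m and y of sleeve4 in the frame of carton between -0.058 and 0.058 m and x of sleeve5 in the frame of tub between -0.062 and 0.062 m and y of sleeve5 in the frame of tub between -0.062 and 0.062 m and x of sleeve6 in the frame of carton between -0.058 and 0.058 m and y of sleeve6 in the frame of carton between -0.058 and 0.058 m and angle between each of carton, tub's own z axis and vertical below 0.1 rad); the robot touches nothing.
It fails at once if a bystander (gun, tape, strips, brush, sponge) is moved more than 40 mm (distance of any of gun, tape, strips_a, strips_b, brush, sponge from where it was at the start of the episode above 0.04 m).
Of sleeve1, sleeve2, sleeve3, sleeve4, sleeve5, sleeve6 only 3 to 4 are there at a start; the rules pass over those that are not, and their reading is None.
At some moment in a run one of carton, tub may be knocked a few centimetres aside while the robot is not near it.
It also fails if it takes over 210 s, if anything falls off the work surface, if the arm or the gripper's body presses on something with over 40 N, if the wrist force passes 120 N, or if a joint passes its speed limit or range.

## Robot

A 6-joint arm with a two-finger parallel gripper is mounted at the origin on the work surface. World frame = base frame: x ahead of the robot, y to its left, z up, the work surface at z = 0. Lengths are in mm, angles in degrees, forces in N, time in s.
With the tool pointing down it reaches from about 375 to 900 mm from the base axis. Payload 3.1 kg.
Tool frame: the origin (TCP) lies on the centre line of the jaws, within the pads' length; the fingertips stand bot.tip_reach ahead of it and the grasp point (between the pads) lies 11 mm behind it (bot.tip_reach is the distance from the TCP to the fingertips, in mm); z points along the fingers, y is the line along which they close (so a half turn about z gives the same grasp; the last joint's range is limited). The gripper opens to 87 mm and grips with 3 to 60 N. Pads are 19 mm wide; open, the fingers measure 117 mm over their backs; the gripper's body (75 mm by 190 mm) begins 51 mm behind the grasp point.
Start: joints at [-76.347, 30.224, 82.088, -0, 67.689, -10.227], TCP at [253.042, -571.46, 230.548] pointing down, gripper open.
Joint ranges: [-176.69, 176.69], [-43.24, 126.21], [12.49, 139.97], [-82, 262], [0, 151.66], [-163.58, 163.58]. Speed limits (degrees/s): [159.86, 159.86, 180, 180, 180, 180].

## Interface

Orientations are given as a 3x3 rotation matrix whose columns are the frame's x, y, z axes.
In Python, from workcell import observe, camera, bot gives the robot as it stands.
- The arm moves only by the tool arm_command, never from a script. Its argument "commands" is a list that holds one entry, the list of rows, each a list of 7 numbers: the closure, from -1 (fully open) to 1 (shut), then the shift along the tool's x, y, z as a fraction of full scale, then the turn, a rotation vector about the tool's x, y, z as a fraction of full scale. A call has 1 to 12 rows; each row shifts and turns the commanded pose from where the row before left it, along the tool's axes as they then stand; what a row does not reach is not made up. Full scale, the value 1, is 0.03 m for a shift and 6 degrees for a turn. A row lasts 1/8 s, in which the tool goes at most 62.5 mm and 10.7 degrees, less where a joint would pass 70% of its speed; a pose out of reach is approached as far as the arm can. A call with a number of a shift or a turn outside -1 to 1 is refused whole. A call with a gripper value outside its range is refused whole. The fingers move at their own pace and stop on an object; "force" is the grip in N (left out, the last holds). Time passes only in rows, so rows that do not move let the fingers close. It gives the time, the measured TCP pose, the force, the opening and the grip force at its end, in the units of the state.
- observe(): the state, without advancing time (a new reading comes with each control period).
- camera(name): name is "scene" or "top" or "wrist"; returns a dict with "image" (420x560x3 uint8, blue, green, red), "fovy" (degrees; the focal length in pixels is half the picture's height over the tangent of half this angle, whatever the lens; pixels are square), "cx", "cy" (the principal point, pixels), "k1" (the pictures are not rectified: a ray, as slopes to the right and down, at radius r is drawn at 1 + k1 r^2 times it, then the intrinsics apply), "rvec" (rotation vector, rad) and "tvec" (3), from world to camera coordinates, as OpenCV has them. Camera axes: x right, y down, z forward; pixel columns grow to the right and rows downward; lengths in mm; the calibration is good to about 2 mm. A picture is of the moment at which its call begins. There is no depth.
- bot.hand_in(): hands the job in; it is judged then, once.
The state is a dict: "clock": time; "q": joint angles; "qvel": joint speeds; "effort": joint torques, N m; "position": TCP position; "ee_rot": TCP orientation; "ft_force": force on the tool from outside, world axes, zero at the start; "ft_torque": the same for the moment, N m; "finger_gap": finger opening in mm; "gripper_force": force on a finger pad.
Only numpy, scipy, OpenCV 4.12 (cv2) and the standard library are available. Lean on these libraries where they do the work, as an engineer would, in place of code of your own. Each camera call takes 0.05 s, during which the arm holds its last target. There are 200 camera calls.

## Working session

There is one attempt and no reset: what is moved stays moved. The work goes in short steps, Python scripts to look and compute and a tool call to move; the robot and the scene stay as the last step left them, time stands still between calls to the robot, and variables do not carry over. Pictures are saved under pics/ and viewed, at most 14 in all, crops included, and the job is handed in when it is done.

Besides the shell and the picture viewer there is one more tool, called after "Request:" by a JSON object that holds its "api" and its "payload", one argument or row to a line. arm_command: Moves the arm, as the interface text tells. Its arguments: {"type":"object","properties":{"commands":{"type":"array","items":{"type":"array","items":{"type":"array","items":{"type":"number","minimum":-1,"maximum":1}}}},"force":{"type":"number"}},"required":["commands"]}

```bash
mkdir -p pics; ls; python3 - <<'E'
from workcell import observe,camera,bot
import cv2
s=observe();print(s['clock'],s['position'],s['ee_rot'],s['finger_gap'],bot.tip_reach,s['ft_force'])
for n in('scene','top'):
    c=camera(n);cv2.imwrite(f'pics/{n}0.png',c['image']);print({k:v for k,v in c.items() if k!='image'})
E
```

```text
pics
0.0 [ 252.86114669 -570.76707531  229.54081398] [[ 9.14389931e-01  4.04834220e-01 -5.55423998e-04]
 [ 4.04834436e-01 -9.14387457e-01  2.15828114e-03]
 [ 3.65873326e-04 -2.19836530e-03 -9.99997517e-01]] 87.05118318286523 8.0 [0.03374069 0.17294971 0.12188166]
{'fovy': 48.838076024187274, 'cx': 282.5052959062545, 'cy': 207.28822505402343, 'k1': -0.024619505164266003, 'rvec': array([ 0.97030094,  2.519747  , -0.97654712]), 'tvec': array([ 432.84879326, -249.1665198 , 1436.02122384])}
{'fovy': 43.467550685058406, 'cx': 275.54493107547995, 'cy': 214.08115898189334, 'k1': 0.011593311348292352, 'rvec': array([ 2.15572486, -2.13448817,  0.1229773 ]), 'tvec': array([ -10.25367619,  594.28680893, 1489.17990025])}
```

View pics/top0.png

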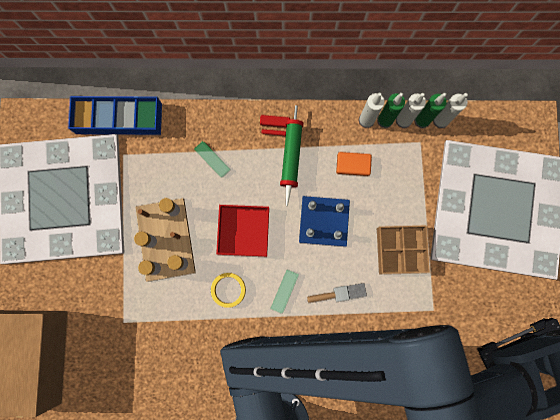

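View pics/scene0.png

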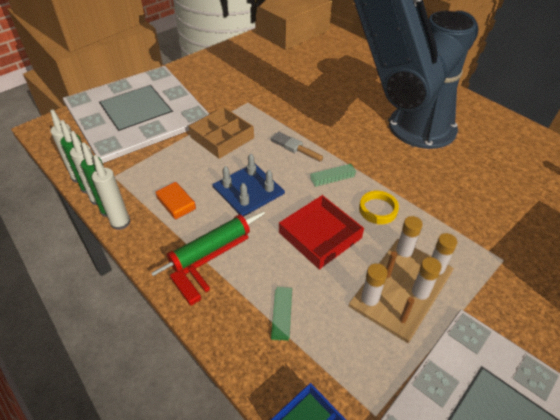

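The top view shows four sleeve caps on the rack, at about (167,206), (142,239), (146,268) and (175,262). The tub is at (243,231), the gauge at (325,221) and the carton at (402,250). The scene view agrees.

```bash
cat > h.py <<'E'
import numpy as np,cv2
from workcell import observe,camera,bot
def K(c):
    f=c['image'].shape[0]/2/np.tan(np.radians(c['fovy']/2))
    return f
def cast(c,uv,z):
    f=K(c);R,_=cv2.Rodrigues(c['rvec']);C=-R.T@c['tvec'];out=[]
    for u,v in np.atleast_2d(uv):
        d=np.array([(u-c['cx'])/f,(v-c['cy'])/f]);p=d.copy()
        for _ in range(10):p=d/(1+c['k1']*(p@p))
        r=R.T@np.array([*p,1.]);out.append(C+r*(z-C[2])/r[2])
    return np.array(out)
def proj(c,P):
    f=K(c);R,_=cv2.Rodrigues(c['rvec']);q=(R@np.atleast_2d(P).T).T+c['tvec'];p=q[:,:2]/q[:,2:]
    return p*(1+c['k1']*(p**2).sum(1,keepdims=True))*f+[c['cx'],c['cy']]
def biggest(m,n=1):
    cs,_=cv2.findContours(m,cv2.RETR_EXTERNAL,cv2.CHAIN_APPROX_NONE)
    return sorted(cs,key=cv2.contourArea)[::-1][:n]
def hsv(c):return cv2.cvtColor(c['image'],cv2.COLOR_BGR2HSV)
def box(c,lo,hi,z,ks=5,roi=None):
    m=cv2.inRange(hsv(c),lo,hi)
    if roi:
        k=np.zeros_like(m);k[roi[1]:roi[3],roi[0]:roi[2]]=255;m&=k
    m=cv2.morphologyEx(m,cv2.MORPH_CLOSE,np.ones((ks,ks)))
    b=biggest(m)[0];P=cast(c,b[:,0].astype(float),z)[:,:2].astype(np.float32)
    return cv2.minAreaRect(P)
E
python3 - <<'E'
from h import *
c=camera('top')
im=c['image']
print(cast(c,[[275,215],[275,115],[175,215]],0))
print('gauge',box(c,(100,120,40),(130,255,255),14,9,(270,170,380,270)))
print('tub',box(c,(0,150,60),(10,255,255),40,9,(200,190,280,270)))
cr=im[180:300,110:210];b=cv2.resize(cr,None,fx=5,fy=5,interpolation=cv2.INTER_CUBIC)
cr=im[215:285,365:440];b2=cv2.resize(cr,(300,280),interpolation=cv2.INTER_CUBIC)
cr=im[190:255,290:360];b3=cv2.resize(cr,(300,280),interpolation=cv2.INTER_CUBIC)
b=np.hstack([b,np.vstack([b2,b3,np.zeros((40,300,3),np.uint8)])])
cv2.imwrite('pics/crop.png',b)
for p in[(167,206),(142,239),(146,268),(175,262)]:print(p,im[p[1],p[0]],cast(c,p,126))
print(cast(c,(402,250),45))
E
```

```text
[[596.77655693  -2.0703733    0.        ]
 [904.47292368   1.35497027   0.        ]
 [594.14503215 296.34201285   0.        ]]
gauge ((579.1787719726562, -146.47125244140625), (139.04244995117188, 137.52015686035156), 85.82653045654297)
tub ((547.0548706054688, 90.70980834960938), (145.71836853027344, 144.66049194335938), 88.11190032958984)
(167, 206) [ 70 141 186] [[602.63454631 292.6833694  126.        ]]
(142, 239) [ 66 133 176] [[511.09899042 357.55298438 126.        ]]
(146, 268) [ 70 142 188] [[432.53813034 343.16058781 126.        ]]
(175, 262) [ 68 139 187] [[449.49442786 265.06756116 126.        ]]
[[ 493.47186531 -366.13045724   45.        ]]
```

View pics/crop.png

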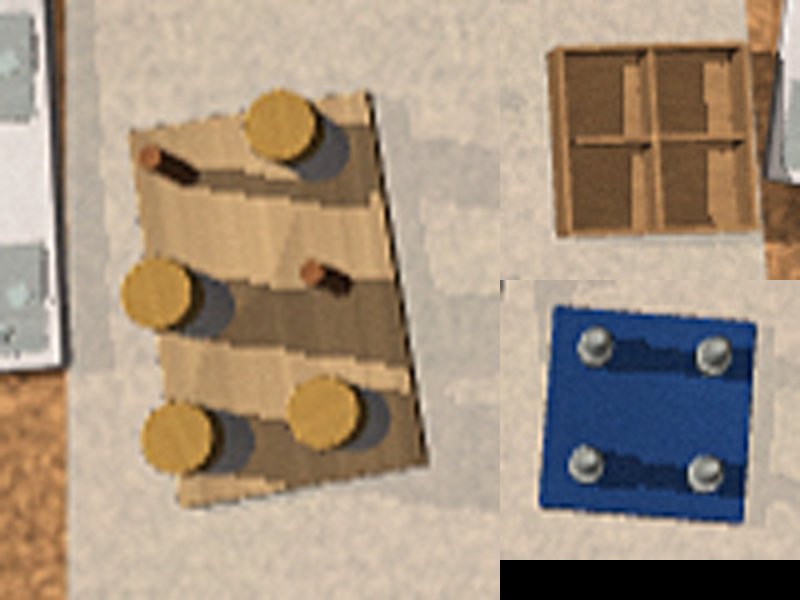

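The crop shows the four caps, the gauge with its four pins and the carton with two by two cells, all clear. Next I measure their centres.

```bash
cat >> h.py <<'E'
def caps(c,roi,z,n):
    m=cv2.inRange(hsv(c),(17,140,130),(26,255,255));k=np.zeros_like(m);k[roi[1]:roi[3],roi[0]:roi[2]]=255
    m=cv2.morphologyEx(m&k,cv2.MORPH_OPEN,cv2.getStructuringElement(2,(7,7)))
    out=[]
    for b in biggest(m,n):
        (u,v),r=cv2.minEnclosingCircle(b);M=cv2.moments(b);uv=(M['m10']/M['m00'],M['m01']/M['m00'])
        out.append((np.round([u,v,r,*uv],1),np.round(cast(c,uv,z)[0],1)))
    return out
def toolgo(t,yaw_to=None):
    """tool-axis steps (units of 30 mm / 6 deg) from measured pose to TCP target t"""
    s=observe();R=s['ee_rot'];d=np.array(t)-s['position']
    y=np.degrees(np.arctan2(R[1,0],R[0,0]))
    print('at',s['position'].round(1),'yaw',round(y,2),'tilt',R[:2,2].round(4),'steps',(R.T@d/30).round(3),'t',round(s['clock'],2),'gap',round(s['finger_gap'],1),'F',s['ft_force'].round(1))
E
python3 - <<'E'
from h import *
c=camera('top');im=c['image']
for x in caps(c,(110,180,210,300),126,6):print(*x)
H=hsv(c);print('cap hsv',H[206,166],'ply',H[195,160],H[250,160],'cart',H[228,378],H[250,402])
print(cast(c,np.array([[555,50],[747,42],[760,228],[562,238]])*[.25,.25]+[365-125+0,215],45))
r=box(c,(8,60,40),(20,255,200),45,9,(372,218,433,282));print('carton',r)
g=cv2.cvtColor(im,cv2.COLOR_BGR2GRAY)
gc=np.array([579.2,-146.5])
for a in(-4.17,):
  a=np.radians(a);R=np.array([[np.cos(a),-np.sin(a)],[np.sin(a),np.cos(a)]])
  for q in[(-40,-40),(-40,40),(40,-40),(40,40)]:
    p=gc+R@q;print('pin',p.round(1),'proj tip',proj(c,[*p,79]).round(1),'base',proj(c,[*p,14]).round(1))
s=camera('scene');print('scene bias caps')
for x in caps(s,(350,200,470,320),126,6):print(*x)
E
```

```text
[174.1 262.1   7.2 173.9 262.1] [449.3 268.2 126. ]
[140.8 238.2   7.  140.8 238.2] [513.2 360.9 126. ]
[145.  267.5   6.9 144.9 267.2] [434.7 346.1 126. ]
[165.4 204.8   6.8 165.5 204.7] [606.2 297.1 126. ]
cap hsv [ 17 160 187] ply [ 16  43 200] [ 16 107 198] cart [ 15 150 126] [ 16 134 114]
[[ 557.34878998 -301.08705365   45.        ]
 [ 564.39349365 -438.11768542   45.        ]
 [ 432.00418509 -443.68759233   45.        ]
 [ 423.38629354 -304.0207341    45.        ]]
carton ((498.6667785644531, -371.4082946777344), (159.54486083984375, 179.58509826660156), 88.39498901367188)
pin [ 536.4 -183.5] proj tip [[338.9 233.3]] base [[336.6 235.4]]
pin [ 542.2 -103.7] proj tip [[310.5 230.9]] base [[309.4 233.1]]
pin [ 616.2 -189.3] proj tip [[340.8 205.1]] base [[338.5 208.4]]
pin [ 622.  -109.5] proj tip [[312.6 202.9]] base [[311.4 206.2]]
scene bias caps
[376.7 274.3  10.9 377.7 273.7] [608.5 303.4 126. ]
[430.5 267.5  11.6 431.7 267. ] [515.4 366.  126. ]
[447.1 243.1  10.1 448.1 242.1] [436.6 351.6 126. ]
[412.5 226.   10.1 413.6 225.1] [452.6 274.2 126. ]
[386.4 216.9  11.6 385.9 217.8] [481.2 220.6 126. ]
```

```bash
sed -i 's/(17,140,130)/(13,135,110)/' h.py
python3 - <<'E'
from h import *
c=camera('top')
for x in caps(c,(110,180,210,300),126,4):print(*x)
s=camera('scene')
m=cv2.inRange(hsv(s),(13,135,110),(26,255,255))
for x in caps(s,(350,200,470,320),126,5):print(*x)
w=camera('wrist');cv2.imwrite('pics/w0.png',w['image']);print(w['rvec'],w['tvec'],w['fovy'])
R,_=cv2.Rodrigues(w['rvec']);print((-R.T@w['tvec'])-observe()['position'],R.T[:,2])
# carton rim mask via bright top strips: outline
H=hsv(c);m=cv2.inRange(H,(8,95,50),(19,255,200));k=np.zeros_like(m);k[220:282,370:431]=255
b=biggest(m&k)[0];print(cv2.boundingRect(b))
toolgo((500,300,300))
E
```

```text
[174.  262.    7.2 173.8 262.1] [449.3 268.3 126. ]
[140.9 238.    7.1 140.8 238.1] [513.6 360.9 126. ]
[144.9 266.9   7.2 145.  267. ] [435.3 345.9 126. ]
[165.5 205.    7.  165.4 204.8] [605.8 297.3 126. ]
[442.  217.5  31.1 449.2 212.5] [363.5 305.  126. ]
[379.  273.4  12.3 378.8 273.8] [607.2 305.2 126. ]
[429.7 267.4  12.  431.1 267.1] [516.5 365.2 126. ]
[380.5 214.5  16.7 380.2 217.5] [489.7 211.4 126. ]
[446.4 243.5  10.6 447.6 242.9] [439.3 352.2 126. ]
[-2.42415316  1.57695946  0.2285945 ] [-625.74628372  -34.30946097  390.37598649] 64.48294954390452
[ 71.76846358  30.75838525 153.51201498] [-0.25934696 -0.11470939 -0.95894781]
(377, 220, 54, 54)
at [ 253.  -571.4  230.4] yaw 23.88 tilt [-0.0001  0.0003] steps [ 19.287 -23.227  -2.311] t 0.4 gap 87.4 F [ 0.   0.1 -0.5]
```

Request:
{"api": "arm_command", "payload": {
  "commands": [
    [[-1,0.8,-1,-1,0,0,-1],[-1,0.8,-1,-1,0,0,-1],[-1,0.8,-1,0,0,0,-1],[-1,0.5,-1,0,0,0,0],[-1,0.5,-1,0,0,0,0],[-1,0.5,-1,0,0,0,0],[-1,0.5,-1,0,0,0,0],[-1,0.5,-1,0,0,0,0],[-1,0.5,-1,0,0,0,0],[-1,0.5,-1,0,0,0,0],[-1,0.5,-1,0,0,0,0],[-1,0.5,-1,0,0,0,0]]
  ]
}}

```text
clock: 1.9
position: [190.5, -165.8, 290.7]
ee_rot: [[0.745, 0.667, 0.0], [0.667, -0.745, -0.001], [-0.0, 0.001, -1.0]]
ft_force: [0.2, -0.7, 0.4]
finger_gap: 86.9
gripper_force: 0.0
```

Request:
{"api": "arm_command", "payload": {
  "commands": [
    [[-1,0.9,0.68,0,0,0,0],[-1,0.9,0.68,0,0,0,0],[-1,0.9,0.68,0,0,0,0],[-1,0.9,0.68,0,0,0,0],[-1,0.9,0.68,0,0,0,0],[-1,0.9,0.68,0,0,0,0],[-1,0.9,0.68,0,0,0,0],[-1,0.9,0.68,0,0,0,0],[-1,0.9,0.68,0,0,0,0],[-1,0.9,0.68,0,0,0,0],[-1,0.9,0.68,0,0,0,0],[-1,0,0,0,0,0,0]]
  ]
}}

```text
clock: 3.4
position: [563.6, -135.6, 290.3]
ee_rot: [[0.744, 0.669, 0.001], [0.669, -0.744, -0.0], [0.001, 0.001, -1.0]]
ft_force: [0.2, -0.0, 0.5]
finger_gap: 86.9
gripper_force: 0.0
```

```bash
python3 - <<'E'
from h import *
w=camera('wrist');cv2.imwrite('pics/w1.png',w['image'])
toolgo((520,310,290))
for n,z,P in [('tip',79,[[536.4,-183.5],[542.2,-103.7],[616.2,-189.3],[622.,-109.5]])]:
    for p in P:print(p,proj(w,[*p,z]).round(1),proj(w,[*p,14]).round(1))
print('gauge',box(w,(100,120,40),(130,255,255),14,25))
E
```

```text
at [ 561.9 -135.4  290.1] yaw 41.94 tilt [-0.001   0.0002] steps [ 8.8830e+00 -1.1979e+01  7.0000e-03] t 3.45 gap 87.4 F [-0.5 -1.1 -0.8]
[536.4, -183.5] [[294.6 228.9]] [[292.6 212.7]]
[542.2, -103.7] [[245.5 180. ]] [[250.5 170.2]]
[616.2, -189.3] [[346.8 182. ]] [[337.3 172. ]]
[622.0, -109.5] [[298.  128.9]] [[295.3 126.5]]
gauge ((579.6188354492188, -147.18338012695312), (136.9427490234375, 136.3733673095703), 85.87701416015625)
```

View pics/w1.png

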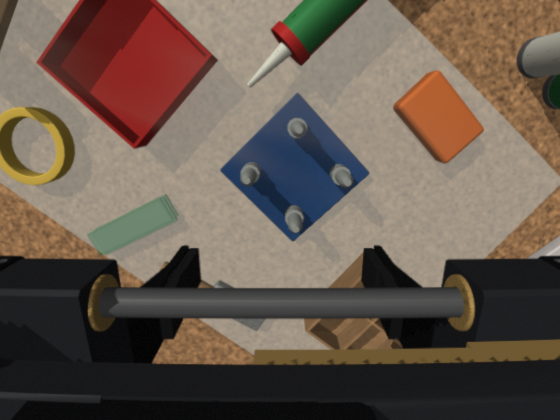

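The wrist view shows the gauge pins at about (298,128), (250,173), (344,175) and (294,218). It agrees with the top camera to within 1 mm. Next I look at the rack.

Request:
{"api": "arm_command", "payload": {
  "commands": [
    [[-1,0.83,-0.99,0,0,0,0],[-1,0.83,-0.99,0,0,0,0],[-1,0.83,-0.99,0,0,0,0],[-1,0.83,-0.99,0,0,0,0],[-1,0.83,-0.99,0,0,0,0],[-1,0.83,-0.99,0,0,0,0],[-1,0.83,-0.99,0,0,0,0],[-1,0.83,-0.99,0,0,0,0],[-1,0.83,-0.99,0,0,0,0],[-1,0.83,-0.99,0,0,0,0],[-1,0.83,-0.99,0,0,0,0],[-1,0.83,-0.99,0,0,0,0]]
  ]
}}

```text
clock: 4.95
position: [545.1, 329.3, 290.7]
ee_rot: [[0.745, 0.667, -0.001], [0.667, -0.745, -0.001], [-0.001, -0.0, -1.0]]
ft_force: [1.5, 0.1, 0.2]
finger_gap: 87.0
gripper_force: 0.0
```

```bash
python3 - <<'E'
from h import *
w=camera('wrist');cv2.imwrite('pics/w2.png',w['image'])
toolgo((605,297,200))
for x in caps(w,(0,0,560,260),126,5):print(*x)
for p in [(449.3,268.3),(513.6,360.9),(435.3,345.9),(605.8,297.3)]:print(p,proj(w,[*p,126]).round(1))
E
```

```text
at [544.6 334.3 290.7] yaw 42.03 tilt [-0.0004  0.0043] steps [0.655 2.281 3.018] t 5.0 gap 87.1 F [ 1.2  3.5 -0. ]
[234.  194.1  19.5 233.8 194.7] [514.7 362.7 126. ]
[344.4 167.1  20.2 344.2 169.5] [605.  299.5 126. ]
[201.  249.5  15.  202.3 249.8] [447.5 349.6 126. ]
(449.3, 268.3) [[262.7 295. ]]
(513.6, 360.9) [[234.5 196.7]]
(435.3, 345.9) [[198. 260.]]
(605.8, 297.3) [[346.4 170.3]]
```

View pics/w2.png

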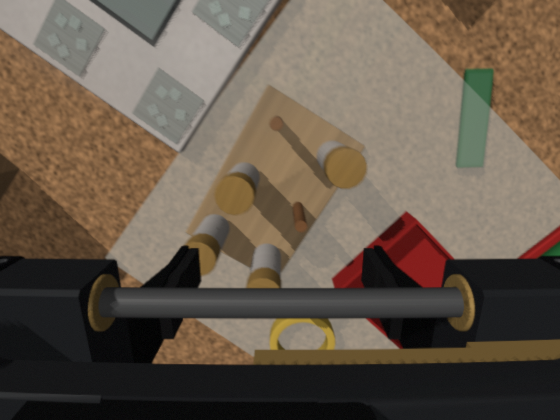

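The wrist view shows caps at (344,168), (236,192), (203,252) and (264,283), matching the top camera to within 2 mm. I pick the far sleeve first.

Request:
{"api": "arm_command", "payload": {
  "commands": [
    [[-1,0.34,0.75,0,0,0,0],[-1,0.34,0.76,0,0,0,0],[-1,0,0.76,0.3,0,0,0],[-1,0,0,1,0,0,0],[-1,0,0,1,0,0,0],[-1,0,0,1,0,0,0],[-1,0,0,1,0,0,0],[-1,0,0,1,0,0,0],[-1,0,0,0.7,0,0,0],[-1,0,0,0.3,0,0,0],[-1,0,0,0,0,0,0],[-1,0,0,0,0,0,0]]
  ]
}}

```text
clock: 6.5
position: [607.7, 292.0, 102.7]
ee_rot: [[0.745, 0.667, 0.002], [0.667, -0.745, 0.001], [0.002, 0.001, -1.0]]
ft_force: [0.6, -0.4, 1.0]
finger_gap: 86.9
gripper_force: 0.0
```

```bash
python3 - <<'E'
from h import *
toolgo((605.5,298,101));toolgo((605.5,298,101))
E
```

```text
at [607.7 292.  102.7] yaw 41.87 tilt [0.0018 0.0005] steps [ 0.08  -0.196  0.055] t 6.5 gap 86.9 F [ 0.6 -0.4  1. ]
at [607.7 292.  102.7] yaw 41.87 tilt [0.0018 0.0005] steps [ 0.08  -0.196  0.055] t 6.5 gap 86.9 F [ 0.6 -0.4  1. ]
```

Request:
{"api": "arm_command", "payload": {
  "commands": [
    [[-1,0.08,-0.2,0.05,0,0,0],[-1,0,0,0,0,0,0],[0.3,0,0,0,0,0,0],[1,0,0,0,0,0,0],[1,0,0,0,0,0,0],[1,0,0,0,0,0,0],[1,0,0,0,0,0,0],[1,0,0,0,0,0,0]]
  ],
  "force": 20
}}

```text
clock: 7.5
position: [604.8, 298.1, 100.0]
ee_rot: [[0.745, 0.668, 0.0], [0.668, -0.745, -0.0], [0.0, 0.0, -1.0]]
ft_force: [0.3, -1.2, -1.2]
finger_gap: 39.3
gripper_force: 20.0
```

```bash
python3 - <<'E'
from h import *
toolgo((622,-109.5,200));s=observe();print(s['gripper_force'])
E
```

```text
at [604.8 298.1 100. ] yaw 41.88 tilt [ 0.0002 -0.0002] steps [-8.644 10.498 -3.33 ] t 7.5 gap 39.3 F [ 0.3 -1.2 -1.2]
19.999434580095112
```

Request:
{"api": "arm_command", "payload": {
  "commands": [
    [[1,0,0,-0.5,0,0,0],[1,0,0,-1,0,0,0],[1,0,0,-1,0,0,0],[1,0,0,-1,0,0,0],[1,-0.4,0.5,-0.5,0,0,0],[1,-0.8,0.95,0,0,0,0],[1,-0.8,0.95,0,0,0,0],[1,-0.8,0.95,0,0,0,0],[1,-0.8,0.95,0,0,0,0],[1,-0.8,0.95,0,0,0,0],[1,-0.8,0.95,0,0,0,0],[1,-0.8,0.95,0,0,0,0]]
  ]
}}

```text
clock: 9.0
position: [612.9, 15.9, 219.8]
ee_rot: [[0.745, 0.667, -0.001], [0.667, -0.745, -0.0], [-0.001, -0.001, -1.0]]
ft_force: [0.6, 0.1, -1.1]
finger_gap: 39.8
gripper_force: 20.0
```

Request:
{"api": "arm_command", "payload": {
  "commands": [
    [[1,-0.8,0.95,0,0,0,0],[1,-0.8,0.95,0,0,0,0],[1,-0.8,0.95,0,0,0,0],[1,-0.24,0.5,0.5,0,0,0],[1,0,0,0.5,0,0,0],[1,0,0,0,0,0,0],[1,0,0,0,0,0,0],[1,0,0,0,0,0,0]]
  ]
}}

```text
clock: 10.0
position: [622.4, -108.4, 190.5]
ee_rot: [[0.744, 0.669, 0.001], [0.669, -0.744, -0.0], [0.0, 0.001, -1.0]]
ft_force: [0.2, 0.9, -1.3]
finger_gap: 39.4
gripper_force: 20.0
```

```bash
python3 - <<'E'
from h import *
w=camera('wrist');cv2.imwrite('pics/w3.png',w['image'])
toolgo((622,-109.5,154))
E
```

```text
at [ 622.4 -108.6  190.6] yaw 41.95 tilt [ 0.001  -0.0003] steps [-0.032  0.013  1.22 ] t 10.05 gap 39.3 F [ 0.5 -0.4 -1.8]
```

View pics/w3.png

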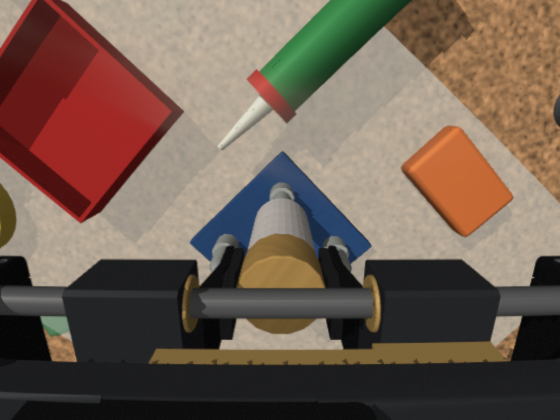

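The wrist view shows the sleeve upright in the jaws, lined up with its pin at (282,190). I lower it onto the pin.

Request:
{"api": "arm_command", "payload": {
  "commands": [
    [[1,-0.03,0.01,0.5,0,0,0],[1,0,0,0.5,0,0,0],[1,0,0,0.2,0,0,0],[1,0,0,0.2,0,0,0],[1,0,0,0.2,0,0,0],[1,0,0,0.2,0,0,0],[1,0,0,0.2,0,0,0],[1,0,0,0.2,0,0,0],[1,0,0,0.2,0,0,0],[1,0,0,0,0,0,0]]
  ],
  "force": 12
}}

```text
clock: 11.3
position: [621.1, -110.0, 117.4]
ee_rot: [[0.745, 0.668, -0.001], [0.668, -0.745, 0.0], [-0.001, -0.001, -1.0]]
ft_force: [-1.5, 0.8, -1.3]
finger_gap: 39.4
gripper_force: 12.0
```

Request:
{"api": "arm_command", "payload": {
  "commands": [
    [[1,0,0,0.1,0,0,0],[1,0,0,0.1,0,0,0],[1,0,0,0.05,0,0,0],[1,0,0,0,0,0,0]]
  ]
}}

```text
clock: 11.8
position: [622.7, -110.4, 112.7]
ee_rot: [[0.744, 0.668, 0.003], [0.668, -0.744, -0.001], [0.002, 0.003, -1.0]]
ft_force: [-1.5, -0.2, 6.8]
finger_gap: 39.4
gripper_force: 12.0
```

Request:
{"api": "arm_command", "payload": {
  "commands": [
    [[-0.3,0,0,0,0,0,0],[-1,0,0,0,0,0,0],[-1,0,0,0,0,0,0],[-1,0,0,-0.5,0,0,0],[-1,0,0,-1,0,0,0],[-1,0,0,-1,0,0,0],[-1,0,0,-1,0,0,0],[-1,0,0,-0.6,0,0,0],[-1,0,0,0,0,0,0]]
  ]
}}

```text
clock: 12.92
position: [622.8, -110.6, 236.2]
ee_rot: [[0.744, 0.668, 0.005], [0.668, -0.744, -0.002], [0.002, 0.005, -1.0]]
ft_force: [-0.2, -0.6, 0.6]
finger_gap: 87.0
gripper_force: 0.0
```

```bash
python3 - <<'E'
from h import *
w=camera('wrist');cv2.imwrite('pics/w4.png',w['image'])
toolgo((513.8,361.2,101))
for z in(139,114):
  for x in caps(w,(180,150,380,290),z,2):print(z,*x)
c=camera('top')
for z in(139,114):
  for x in caps(c,(295,190,355,250),z,1):print(z,*x)
s=camera('scene')
for z in(139,114):
  print(proj(s,[622,-109.5,z]))
print(caps(s,(210,130,290,215),139,1))
E
```

```text
at [ 621.9 -110.3  234.7] yaw 41.88 tilt [ 0.0019 -0.0007] steps [  7.806 -14.115   4.437] t 12.97 gap 86.7 F [-0.5 -0.2 -0.4]
139 [279.5 210.7  25.9 278.7 212. ] [ 624.6 -108.8  139. ]
114 [279.5 210.7  25.9 278.7 212. ] [ 619.  -113.7  114. ]
[[240.7133507  166.36664145]]
[[241.30817835 174.01565387]]
[(array([234.5, 142.5,  20.4, 233.1, 141.8]), array([ 578.9, -193.6,  139. ]))]
```

The cap came out 25.9 px in radius, so it stands proud: sleeve D is clogged. Next is B.

Request:
{"api": "arm_command", "payload": {
  "commands": [
    [[-1,0.52,-0.94,0,0,0,0],[-1,0.52,-0.94,0,0,0,0],[-1,0.52,-0.94,0,0,0,0],[-1,0.52,-0.94,0,0,0,0],[-1,0.52,-0.94,0,0,0,0],[-1,0.52,-0.94,0,0,0,0],[-1,0.52,-0.94,0,0,0,0],[-1,0.52,-0.94,0,0,0,0],[-1,0.52,-0.94,0,0,0,0],[-1,0.52,-0.94,0,0,0,0],[-1,0.52,-0.94,0,0,0,0],[-1,0.52,-0.94,0,0,0,0]]
  ]
}}

```text
clock: 14.58
position: [534.0, 267.5, 232.2]
ee_rot: [[0.745, 0.668, -0.003], [0.668, -0.745, -0.001], [-0.002, -0.001, -1.0]]
ft_force: [-0.2, 0.7, 0.3]
finger_gap: 86.9
gripper_force: 0.0
```

Request:
{"api": "arm_command", "payload": {
  "commands": [
    [[-1,0.52,-0.94,0,0,0,0],[-1,0.52,-0.94,0,0,0,0],[-1,0.52,-0.95,0,0,0,0],[-1,0,0,0.4,0,0,0],[-1,0,0,1,0,0,0],[-1,0,0,1,0,0,0],[-1,0,0,1,0,0,0],[-1,0,0,0.7,0,0,0],[-1,0,0,0.3,0,0,0],[-1,0,0,0,0,0,0],[-1,0,0,0,0,0,0]]
  ]
}}

```text
clock: 15.95
position: [513.9, 361.2, 102.3]
ee_rot: [[0.745, 0.667, 0.001], [0.667, -0.745, 0.001], [0.001, 0.0, -1.0]]
ft_force: [1.0, 0.3, 0.3]
finger_gap: 86.9
gripper_force: 0.0
```

```bash
python3 - <<'E'
from h import *
toolgo((513.8,361.2,101))
E
```

```text
at [513.9 361.2 102.3] yaw 41.87 tilt [0.0014 0.0006] steps [-0.002 -0.001  0.042] t 15.95 gap 86.9 F [1.  0.3 0.3]
```

Request:
{"api": "arm_command", "payload": {
  "commands": [
    [[1,0,0,0.04,0,0,0],[1,0,0,0,0,0,0],[1,0,0,0,0,0,0],[1,0,0,0,0,0,0],[1,0,0,0,0,0,0],[1,0,0,-0.5,0,0,0],[1,0,0,-1,0,0,0],[1,0,0,-1,0,0,0],[1,0,0,-1,0,0,0],[1,0,0,-0.5,0,0,0]]
  ],
  "force": 20
}}

```text
clock: 17.2
position: [513.9, 361.5, 222.9]
ee_rot: [[0.745, 0.668, 0.003], [0.668, -0.745, 0.001], [0.003, 0.001, -1.0]]
ft_force: [-0.4, 1.3, -1.6]
finger_gap: 39.6
gripper_force: 20.0
```

Request:
{"api": "arm_command", "payload": {
  "commands": [
    [[1,-0.37,0.47,0,0,0,0],[1,-0.74,0.94,0,0,0,0],[1,-0.74,0.94,0,0,0,0],[1,-0.74,0.94,0,0,0,0],[1,-0.74,0.94,0,0,0,0],[1,-0.74,0.94,0,0,0,0],[1,-0.74,0.94,0,0,0,0],[1,-0.74,0.94,0,0,0,0],[1,-0.74,0.94,0,0,0,0],[1,-0.74,0.94,0,0,0,0],[1,-0.74,0.94,0,0,0,0],[1,-0.74,0.94,0,0,0,0]]
  ]
}}

```text
clock: 18.7
position: [537.7, -52.5, 218.8]
ee_rot: [[0.745, 0.667, -0.004], [0.667, -0.745, 0.001], [-0.002, -0.003, -1.0]]
ft_force: [0.8, 0.2, -1.9]
finger_gap: 39.6
gripper_force: 20.0
```

Request:
{"api": "arm_command", "payload": {
  "commands": [
    [[1,-0.74,0.94,0,0,0,0],[1,-0.38,0.42,0.5,0,0,0],[1,0,0,0.5,0,0,0],[1,0,0,0,0,0,0],[1,0,0,0,0,0,0],[1,0,0,0,0,0,0]]
  ]
}}

```text
clock: 19.45
position: [542.2, -102.7, 190.8]
ee_rot: [[0.744, 0.669, 0.001], [0.669, -0.744, -0.0], [0.0, 0.001, -1.0]]
ft_force: [-0.7, 0.1, -2.0]
finger_gap: 39.7
gripper_force: 20.0
```

```bash
python3 - <<'E'
from h import *
toolgo((542.2,-103.7,117))
w=camera('wrist');cv2.imwrite('pics/w5.png',w['image'])
E
```

```text
at [ 542.2 -102.7  190.8] yaw 41.96 tilt [ 0.0008 -0.0002] steps [-0.024  0.024  2.459] t 19.45 gap 39.7 F [-0.7  0.1 -2. ]
```

Request:
{"api": "arm_command", "payload": {
  "commands": [
    [[1,-0.02,0.02,0.5,0,0,0],[1,0,0,0.5,0,0,0],[1,0,0,0.2,0,0,0],[1,0,0,0.2,0,0,0],[1,0,0,0.2,0,0,0],[1,0,0,0.2,0,0,0],[1,0,0,0.2,0,0,0],[1,0,0,0.2,0,0,0],[1,0,0,0.2,0,0,0],[1,0,0,0.15,0,0,0],[1,0,0,0.1,0,0,0],[1,0,0,0,0,0,0]]
  ],
  "force": 12
}}

```text
clock: 21.0
position: [543.8, -104.8, 113.2]
ee_rot: [[0.745, 0.668, 0.005], [0.668, -0.745, -0.001], [0.003, 0.004, -1.0]]
ft_force: [-1.3, 0.1, 11.8]
finger_gap: 39.8
gripper_force: 11.9
```

Request:
{"api": "arm_command", "payload": {
  "commands": [
    [[-0.3,0,0,0,0,0,0],[-1,0,0,0,0,0,0],[-1,0,0,0,0,0,0],[-1,0,0,-0.5,0,0,0],[-1,0,0,-1,0,0,0],[-1,0,0,-1,0,0,0],[-1,0,0,-1,0,0,0],[-1,0,0,-0.6,0,0,0],[-1,0,0,0,0,0,0]]
  ]
}}

```text
clock: 22.12
position: [542.9, -104.8, 236.1]
ee_rot: [[0.745, 0.668, 0.004], [0.668, -0.745, -0.002], [0.002, 0.004, -1.0]]
ft_force: [0.2, -0.4, -0.3]
finger_gap: 86.7
gripper_force: 0.0
```

```bash
python3 - <<'E'
from h import *
w=camera('wrist');cv2.imwrite('pics/w6.png',w['image'])
toolgo((435.3,346.5,101))
for z in(139,114):
  for x in caps(w,(180,100,400,290),z,2):print(z,*x)
E
```

```text
at [ 542.  -104.4  234.8] yaw 41.88 tilt [ 0.0018 -0.0007] steps [  7.383 -13.574   4.442] t 22.18 gap 86.8 F [-1.1 -0.   0.1]
139 [279.7 209.1  26.  278.9 210.5] [ 545.7 -102.2  139. ]
139 [351.5 158.   18.9 351.1 160.3] [ 611.4 -116.5  139. ]
114 [279.7 209.1  26.  278.9 210.5] [ 540.2 -107.1  114. ]
114 [351.5 158.   18.9 351.1 160.3] [ 612.5 -122.8  114. ]
```

View pics/w6.png

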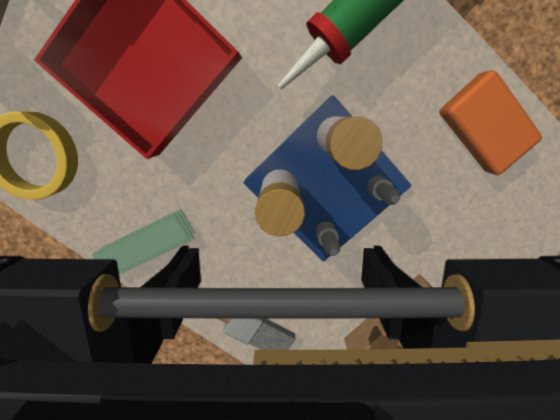

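The wrist view shows both sleeves upright and proud on their pins, caps at (280,208) and (355,142). Both are clogged. Next is C.

Request:
{"api": "arm_command", "payload": {
  "commands": [
    [[-1,0.53,-0.97,0,0,0,0],[-1,0.53,-0.97,0,0,0,0],[-1,0.53,-0.97,0,0,0,0],[-1,0.53,-0.97,0,0,0,0],[-1,0.53,-0.97,0,0,0,0],[-1,0.53,-0.97,0,0,0,0],[-1,0.53,-0.97,0,0,0,0],[-1,0.53,-0.97,0,0,0,0],[-1,0.53,-0.97,0,0,0,0],[-1,0.53,-0.97,0,0,0,0],[-1,0.53,-0.97,0,0,0,0],[-1,0.53,-0.97,0,0,0,0]]
  ]
}}

```text
clock: 23.68
position: [449.6, 283.7, 232.6]
ee_rot: [[0.745, 0.668, -0.003], [0.668, -0.745, -0.001], [-0.003, -0.001, -1.0]]
ft_force: [0.4, 0.8, 0.3]
finger_gap: 87.1
gripper_force: 0.0
```

Request:
{"api": "arm_command", "payload": {
  "commands": [
    [[-1,0.53,-0.97,0,0,0,0],[-1,0.49,-0.96,0,0,0,0],[-1,0,0,0.4,0,0,0],[-1,0,0,1,0,0,0],[-1,0,0,1,0,0,0],[-1,0,0,1,0,0,0],[-1,0,0,0.7,0,0,0],[-1,0,0,0.34,0,0,0],[-1,0,0,0,0,0,0],[-1,0,0,0,0,0,0]]
  ]
}}

```text
clock: 24.92
position: [435.4, 346.5, 101.2]
ee_rot: [[0.745, 0.667, 0.001], [0.667, -0.745, 0.0], [0.001, 0.0, -1.0]]
ft_force: [0.9, 0.4, 1.0]
finger_gap: 86.8
gripper_force: 0.0
```

```bash
python3 - <<'E'
from h import *
toolgo((435.3,346.5,101))
toolgo((536.4,-183.5,190))
E
```

```text
at [435.4 346.5 101.2] yaw 41.87 tilt [0.0011 0.0004] steps [-0.003 -0.001  0.007] t 24.93 gap 86.8 F [0.9 0.4 1. ]
at [435.4 346.5 101.2] yaw 41.87 tilt [0.0011 0.0004] steps [-9.281 15.405 -2.964] t 24.93 gap 86.8 F [0.9 0.4 1. ]
```

Request:
{"api": "arm_command", "payload": {
  "commands": [
    [[1,0,0,0,0,0,0],[1,0,0,0,0,0,0],[1,0,0,0,0,0,0],[1,0,0,0,0,0,0],[1,0,0,0,0,0,0],[1,0,0,-0.5,0,0,0],[1,0,0,-1,0,0,0],[1,0,0,-1,0,0,0],[1,0,0,-1,0,0,0],[1,0,0,-0.7,0,0,0],[1,-0.3,0.5,-0.3,0,0,0],[1,-0.58,0.96,0,0,0,0]]
  ],
  "force": 20
}}

```text
clock: 26.42
position: [444.6, 295.7, 236.6]
ee_rot: [[0.743, 0.669, 0.002], [0.669, -0.743, 0.0], [0.002, 0.001, -1.0]]
ft_force: [-0.5, -0.4, -0.9]
finger_gap: 39.7
gripper_force: 20.0
```

Request:
{"api": "arm_command", "payload": {
  "commands": [
    [[1,-0.58,0.96,0,0,0,0],[1,-0.58,0.96,0,0,0,0],[1,-0.58,0.96,0,0,0,0],[1,-0.58,0.96,0,0,0,0],[1,-0.58,0.96,0,0,0,0],[1,-0.58,0.96,0,0,0,0],[1,-0.58,0.96,0,0,0,0],[1,-0.58,0.96,0,0,0,0],[1,-0.58,0.96,0,0,0,0],[1,-0.58,0.96,0,0,0,0],[1,-0.58,0.96,0,0,0,0],[1,-0.58,0.96,0,0,0,0]]
  ]
}}

```text
clock: 27.92
position: [518.5, -102.2, 235.3]
ee_rot: [[0.745, 0.667, -0.002], [0.667, -0.745, 0.0], [-0.001, -0.001, -1.0]]
ft_force: [0.7, -1.0, -0.7]
finger_gap: 39.3
gripper_force: 20.0
```

Request:
{"api": "arm_command", "payload": {
  "commands": [
    [[1,-0.58,0.96,0,0,0,0],[1,-0.58,0.96,0,0,0,0],[1,-0.28,0.5,0,0,0,0],[1,0,0,0.5,0,0,0],[1,0,0,0.5,0,0,0],[1,0,0,0.5,0,0,0],[1,0,0,0,0,0,0],[1,0,0,0,0,0,0]]
  ]
}}

```text
clock: 28.92
position: [536.2, -182.9, 190.6]
ee_rot: [[0.744, 0.668, 0.0], [0.668, -0.744, 0.0], [0.0, 0.0, -1.0]]
ft_force: [0.5, -0.3, -0.9]
finger_gap: 39.6
gripper_force: 20.0
```

```bash
python3 - <<'E'
from h import *
toolgo((536.4,-183.5,113.5))
w=camera('wrist');cv2.imwrite('pics/w7.png',w['image'])
E
```

```text
at [ 536.2 -182.9  190.6] yaw 41.92 tilt [0.0001 0.    ] steps [-0.01   0.019  2.571] t 28.93 gap 39.6 F [ 0.5 -0.3 -0.9]
```

Request:
{"api": "arm_command", "payload": {
  "commands": [
    [[1,-0.01,0.02,0.5,0,0,0],[1,0,0,0.5,0,0,0],[1,0,0,0.2,0,0,0],[1,0,0,0.2,0,0,0],[1,0,0,0.2,0,0,0],[1,0,0,0.2,0,0,0],[1,0,0,0.2,0,0,0],[1,0,0,0.2,0,0,0],[1,0,0,0.2,0,0,0],[1,0,0,0.2,0,0,0],[1,0,0,0.1,0,0,0],[1,0,0,0,0,0,0]]
  ],
  "force": 12
}}

```text
clock: 30.48
position: [536.1, -183.9, 109.4]
ee_rot: [[0.745, 0.668, -0.0], [0.668, -0.745, 0.0], [-0.0, -0.0, -1.0]]
ft_force: [0.2, -0.1, -0.7]
finger_gap: 39.5
gripper_force: 12.0
```

No contact by the step level, so this sleeve is good. I lower it to the plate and release.

Request:
{"api": "arm_command", "payload": {
  "commands": [
    [[1,0,0,0.2,0,0,0],[1,0,0,0.2,0,0,0],[1,0,0,0.2,0,0,0],[1,0,0,0.07,0,0,0],[1,0,0,0,0,0,0],[-0.3,0,0,0,0,0,0],[-1,0,0,0,0,0,0],[-1,0,0,0,0,0,0],[-1,0,0,-0.5,0,0,0],[-1,0,0,-1,0,0,0],[-1,0,0,-1,0,0,0],[-1,0,0,-1,0,0,0]]
  ]
}}

```text
clock: 31.98
position: [536.3, -184.0, 196.4]
ee_rot: [[0.745, 0.668, 0.001], [0.668, -0.745, -0.0], [0.0, 0.001, -1.0]]
ft_force: [1.1, -0.8, -0.2]
finger_gap: 86.4
gripper_force: 0.0
```

Request:
{"api": "arm_command", "payload": {
  "commands": [
    [[-1,0,0,-1,0,0,0],[-1,0,0,-0.3,0,0,0],[-1,0,0,0,0,0,0],[-1,0,0,0,0,0,0]]
  ]
}}

```text
clock: 32.48
position: [535.4, -183.5, 232.3]
ee_rot: [[0.745, 0.668, -0.002], [0.668, -0.745, 0.001], [-0.001, -0.003, -1.0]]
ft_force: [-0.1, -1.0, -0.8]
finger_gap: 87.2
gripper_force: 0.0
```

```bash
python3 - <<'E'
from h import *
w=camera('wrist');cv2.imwrite('pics/w8.png',w['image'])
toolgo((449.5,268.8,101))
for z in(139,114):
  for x in caps(w,(180,100,400,290),z,3):print(z,*x)
E
```

```text
at [ 535.4 -183.5  232.2] yaw 41.88 tilt [-0.0025  0.0014] steps [  7.938 -13.125   4.402] t 32.52 gap 87.1 F [-0.1  1.2  0. ]
139 [281.8 203.2  22.7 281.5 203.6] [ 543.8 -177.7  139. ]
139 [204.  151.5  20.1 202.9 154.1] [ 533.2 -109.   139. ]
114 [281.8 203.2  22.7 281.5 203.6] [ 538.7 -182.3  114. ]
114 [204.  151.5  20.1 202.9 154.1] [ 527.1 -106.7  114. ]
```

C went home on the plate, so it is good. Last is A.

Request:
{"api": "arm_command", "payload": {
  "commands": [
    [[-1,0.57,-0.94,0,0,0,0],[-1,0.57,-0.94,0,0,0,0],[-1,0.57,-0.94,0,0,0,0],[-1,0.57,-0.94,0,0,0,0],[-1,0.57,-0.94,0,0,0,0],[-1,0.57,-0.94,0,0,0,0],[-1,0.57,-0.94,0,0,0,0],[-1,0.57,-0.94,0,0,0,0],[-1,0.57,-0.94,0,0,0,0],[-1,0.57,-0.94,0,0,0,0],[-1,0.57,-0.94,0,0,0,0],[-1,0.57,-0.94,0,0,0,0]]
  ]
}}

```text
clock: 34.02
position: [462.2, 205.9, 232.4]
ee_rot: [[0.745, 0.668, -0.002], [0.668, -0.745, -0.0], [-0.002, -0.001, -1.0]]
ft_force: [-0.3, 0.7, -0.2]
finger_gap: 86.8
gripper_force: 0.0
```

Request:
{"api": "arm_command", "payload": {
  "commands": [
    [[-1,0.57,-0.94,0,0,0,0],[-1,0.53,-0.91,0,0,0,0],[-1,0,0,0.4,0,0,0],[-1,0,0,1,0,0,0],[-1,0,0,1,0,0,0],[-1,0,0,1,0,0,0],[-1,0,0,0.7,0,0,0],[-1,0,0,0.3,0,0,0],[-1,0,0,0,0,0,0],[-1,0,0,0,0,0,0]]
  ]
}}

```text
clock: 35.28
position: [451.1, 268.3, 102.1]
ee_rot: [[0.745, 0.667, 0.001], [0.667, -0.745, 0.0], [0.001, 0.001, -1.0]]
ft_force: [-0.2, 0.6, -0.4]
finger_gap: 87.1
gripper_force: 0.0
```

```bash
python3 - <<'E'
from h import *
toolgo((449.5,268.8,101))
toolgo((616.2,-189.3,190))
E
```

```text
at [451.1 268.3 102.1] yaw 41.87 tilt [0.0012 0.0003] steps [-0.029 -0.049  0.036] t 35.27 gap 87.1 F [-0.2  0.6 -0.4]
at [451.1 268.3 102.1] yaw 41.87 tilt [0.0012 0.0003] steps [-6.079 15.032 -2.929] t 35.27 gap 87.1 F [-0.2  0.6 -0.4]
```

Request:
{"api": "arm_command", "payload": {
  "commands": [
    [[-1,-0.03,-0.05,0.04,0,0,0],[1,0,0,0,0,0,0],[1,0,0,0,0,0,0],[1,0,0,0,0,0,0],[1,0,0,0,0,0,0],[1,0,0,0,0,0,0],[1,0,0,-0.5,0,0,0],[1,0,0,-1,0,0,0],[1,0,0,-1,0,0,0],[1,0,0,-1,0,0,0],[1,0,0,-0.7,0,0,0],[1,-0.19,0.47,-0.3,0,0,0]]
  ],
  "force": 20
}}

```text
clock: 36.78
position: [454.4, 254.8, 237.3]
ee_rot: [[0.743, 0.669, 0.003], [0.669, -0.743, 0.001], [0.003, 0.001, -1.0]]
ft_force: [1.0, 0.4, -0.8]
finger_gap: 39.3
gripper_force: 19.9
```

Request:
{"api": "arm_command", "payload": {
  "commands": [
    [[1,-0.38,0.94,0,0,0,0],[1,-0.38,0.94,0,0,0,0],[1,-0.38,0.94,0,0,0,0],[1,-0.38,0.94,0,0,0,0],[1,-0.38,0.94,0,0,0,0],[1,-0.38,0.94,0,0,0,0],[1,-0.38,0.94,0,0,0,0],[1,-0.38,0.94,0,0,0,0],[1,-0.38,0.94,0,0,0,0],[1,-0.38,0.94,0,0,0,0],[1,-0.38,0.94,0,0,0,0],[1,-0.38,0.94,0,0,0,0]]
  ]
}}

```text
clock: 38.28
position: [577.5, -90.6, 234.8]
ee_rot: [[0.745, 0.667, -0.002], [0.667, -0.745, 0.0], [-0.001, -0.001, -1.0]]
ft_force: [0.5, -0.3, -0.9]
finger_gap: 39.7
gripper_force: 19.9
```

Request:
{"api": "arm_command", "payload": {
  "commands": [
    [[1,-0.38,0.94,0,0,0,0],[1,-0.38,0.94,0,0,0,0],[1,-0.38,0.94,0,0,0,0],[1,-0.16,0.51,0,0,0,0],[1,0,0,0.5,0,0,0],[1,0,0,0.5,0,0,0],[1,0,0,0.4,0,0,0],[1,0,0,0,0,0,0],[1,0,0,0,0,0,0]]
  ]
}}

```text
clock: 39.4
position: [616.0, -188.8, 193.5]
ee_rot: [[0.744, 0.668, 0.0], [0.668, -0.744, -0.0], [0.0, 0.0, -1.0]]
ft_force: [-0.5, -0.1, -1.4]
finger_gap: 39.5
gripper_force: 19.9
```

```bash
python3 - <<'E'
from h import *
toolgo((616.2,-189.3,113.5))
w=camera('wrist');cv2.imwrite('pics/w9.png',w['image'])
E
```

```text
at [ 616.  -188.8  193.5] yaw 41.92 tilt [ 0.0004 -0.0002] steps [-0.009  0.016  2.668] t 39.4 gap 39.5 F [-0.5 -0.1 -1.4]
```

Request:
{"api": "arm_command", "payload": {
  "commands": [
    [[1,-0.01,0.02,0.6,0,0,0],[1,0,0,0.5,0,0,0],[1,0,0,0.2,0,0,0],[1,0,0,0.2,0,0,0],[1,0,0,0.2,0,0,0],[1,0,0,0.2,0,0,0],[1,0,0,0.2,0,0,0],[1,0,0,0.2,0,0,0],[1,0,0,0.2,0,0,0],[1,0,0,0.15,0,0,0],[1,0,0,0.1,0,0,0],[1,0,0,0,0,0,0]]
  ],
  "force": 12
}}

```text
clock: 40.95
position: [618.2, -190.8, 114.3]
ee_rot: [[0.744, 0.668, 0.006], [0.668, -0.744, -0.003], [0.002, 0.006, -1.0]]
ft_force: [-1.6, 0.7, 12.3]
finger_gap: 39.1
gripper_force: 12.0
```

Contact came at the step, so this one is clogged. I release it, rise and look.

Request:
{"api": "arm_command", "payload": {
  "commands": [
    [[-0.3,0,0,0,0,0,0],[-1,0,0,0,0,0,0],[-1,0,0,0,0,0,0],[-1,0,0,-0.5,0,0,0],[-1,0,0,-1,0,0,0],[-1,0,0,-1,0,0,0],[-1,0,0,-1,0,0,0],[-1,0,0,-0.6,0,0,0],[-1,0.5,-0.5,0,0,0,0],[-1,0.5,-0.5,0,0,0,0],[-1,0,0,0,0,0,0],[-1,0,0,0,0,0,0]]
  ]
}}

```text
clock: 42.45
position: [618.0, -146.8, 233.0]
ee_rot: [[0.744, 0.668, -0.001], [0.668, -0.744, 0.0], [-0.001, -0.001, -1.0]]
ft_force: [-0.6, -0.2, -0.8]
finger_gap: 86.8
gripper_force: 0.0
```

```bash
python3 - <<'E'
from h import *
w=camera('wrist');cv2.imwrite('pics/w10.png',w['image'])
c=camera('top');cv2.imwrite('pics/top1.png',c['image'])
toolgo((616.2,-189.3,113.5))
for n,p,z in [('D',(622,-109.5),139),('B',(542.2,-103.7),139),('C',(536.4,-183.5),114),('A',(616.2,-189.3),139)]:print(n,proj(w,[*p,z]).round(0))
for x in caps(w,(100,60,500,290),139,5):print(*x)
for x in caps(c,(295,170,365,250),139,4):print(*x)
print('tub top',box(c,(0,150,60),(10,255,255),40,9,(200,190,280,270)))
print('tub wrist',box(w,(0,150,60),(10,255,255),40,9,(0,0,230,260)))
E
```

```text
at [ 618.2 -147.6  233.3] yaw 41.88 tilt [-0.0008  0.    ] steps [-0.975  0.992  3.993] t 42.55 gap 87.1 F [-0.7 -0.1  0.6]
D [[246. 181.]]
B [[177. 248.]]
C [[250. 296.]]
A [[317. 251.]]
[320.  244.3  26.4 319.5 246. ] [ 620.6 -187.4  139. ]
[249.  180.   25.2 248.  183.2] [ 621.4 -111.6  139. ]
[178.8 241.5  23.7 176.5 238.8] [548.6 -98.3 139. ]
[251.  283.5  17.1 249.8 280.8] [ 559.5 -166.1  139. ]
[344.5 203.    6.3 344.9 203.3] [ 612.2 -193.8  139. ]
tub top ((547.0502319335938, 90.62683868408203), (145.54969787597656, 144.66087341308594), 88.1136703491211)
tub wrist ((550.1956787109375, 86.25592041015625), (157.262939453125, 154.67555236816406), 87.95381927490234)
```

View pics/w10.png

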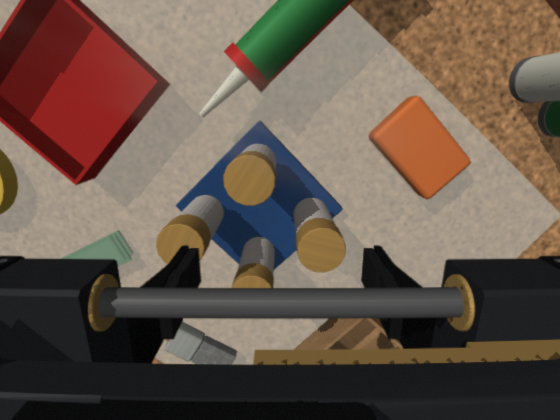

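View pics/top1.png

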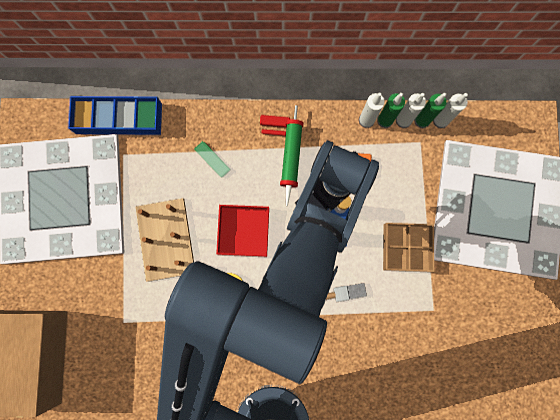

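The wrist view shows all four sleeves upright on the pins: three proud at (250,177), (185,238) and (320,243), and one home at (255,265). The top view shows the carton knocked about 15 mm aside to around (409,247); the tub is unmoved. I now move sleeve A to the tub.

Request:
{"api": "arm_command", "payload": {
  "commands": [
    [[-1,-0.5,0.5,0,0,0,0],[-1,-0.45,0.52,0,0,0,0],[-1,0,0,0.3,0,0,0],[-1,0,0,1,0,0,0],[-1,0,0,1,0,0,0],[-1,0,0,1,0,0,0],[-1,0,0,0.5,0,0,0],[-1,0,0,0.18,0,0,0],[-1,0,0,0,0,0,0],[-1,0,0,0,0,0,0]]
  ]
}}

```text
clock: 43.8
position: [618.3, -189.6, 115.7]
ee_rot: [[0.745, 0.668, 0.002], [0.668, -0.745, -0.001], [0.001, 0.002, -1.0]]
ft_force: [0.7, -0.5, 0.0]
finger_gap: 87.1
gripper_force: 0.0
```

Request:
{"api": "arm_command", "payload": {
  "commands": [
    [[1,0,0,0,0,0,0],[1,0,0,0,0,0,0],[1,0,0,0,0,0,0],[1,0,0,0,0,0,0],[1,0,0,0,0,0,0],[1,0,0,-0.5,0,0,0],[1,0,0,-1,0,0,0],[1,0,0,-1,0,0,0],[1,0,0,-1,0,0,0],[1,0,0,-0.7,0,0,0],[1,0,0,0,0,0,0],[1,0,0,0,0,0,0]]
  ],
  "force": 20
}}

```text
clock: 45.3
position: [616.8, -188.9, 239.9]
ee_rot: [[0.745, 0.668, -0.001], [0.668, -0.745, 0.001], [-0.001, -0.001, -1.0]]
ft_force: [0.4, 0.1, -1.2]
finger_gap: 39.8
gripper_force: 19.9
```

```bash
python3 - <<'E'
from h import *
toolgo((582,126,81))
c=camera('top')
cr=c['image'][212:284,370:446];cv2.imwrite('pics/cart.png',cv2.resize(cr,None,fx=8,fy=8,interpolation=cv2.INTER_CUBIC))
E
```

```text
at [ 616.8 -188.9  239.9] yaw 41.88 tilt [-0.0013  0.0006] steps [ 6.146 -8.583  5.303] t 45.3 gap 39.8 F [ 0.4  0.1 -1.2]
```

View pics/cart.png

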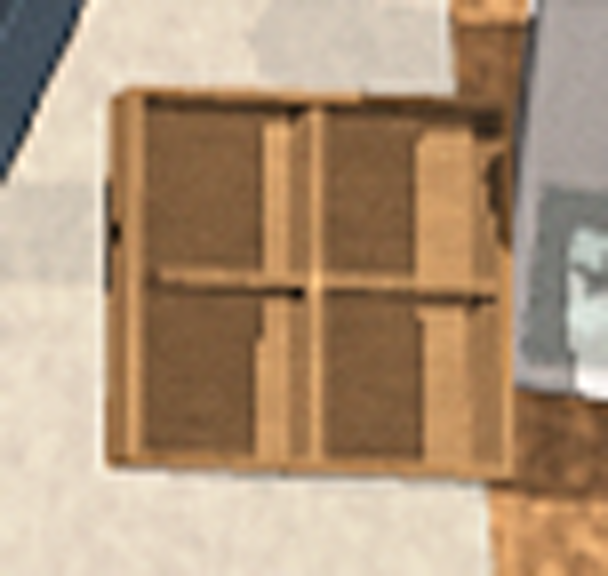

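The crop shows the carton's divider cross at (316,283) in the 8x crop, that is pixel (409.4,247.3).

Request:
{"api": "arm_command", "payload": {
  "commands": [
    [[1,0.34,-0.48,0,0,0,0],[1,0.68,-0.95,0,0,0,0],[1,0.68,-0.95,0,0,0,0],[1,0.68,-0.95,0,0,0,0],[1,0.68,-0.95,0,0,0,0],[1,0.68,-0.95,0,0,0,0],[1,0.68,-0.95,0,0,0,0],[1,0.68,-0.95,0,0,0,0],[1,0.68,-0.95,0,0,0,0],[1,0.37,-0.5,0,0,0,0],[1,0,0,1,0,0,0],[1,0,0,1,0,0,0]]
  ]
}}

```text
clock: 46.85
position: [582.9, 126.2, 179.9]
ee_rot: [[0.744, 0.668, 0.001], [0.668, -0.744, -0.0], [0.0, 0.001, -1.0]]
ft_force: [0.3, -0.7, -1.9]
finger_gap: 39.3
gripper_force: 19.9
```

Request:
{"api": "arm_command", "payload": {
  "commands": [
    [[1,0,0,1,0,0,0],[1,0,0,1,0,0,0],[1,0,0,0.5,0,0,0],[1,0,0,0.3,0,0,0],[1,0,0,0.2,0,0,0],[1,0,0,0.1,0,0,0],[1,0,0,0.1,0,0,0],[1,0,0,0.07,0,0,0],[1,0,0,0.05,0,0,0],[1,0,0,0,0,0,0],[1,0,0,0,0,0,0]]
  ]
}}

```text
clock: 48.22
position: [585.2, 125.1, 83.6]
ee_rot: [[0.744, 0.668, 0.006], [0.668, -0.744, -0.001], [0.004, 0.004, -1.0]]
ft_force: [-1.2, -1.5, 9.4]
finger_gap: 39.5
gripper_force: 20.0
```

```bash
python3 - <<'E'
from h import *
toolgo((582,126,81))
c=camera('top')
print('carton c',cast(c,[[409.4,247.3]],45),cast(c,np.array([[128,92],[510,106],[512,472],[128,462]])/8+[369.94,211.94],45))
E
```

```text
at [585.2 125.1  83.6] yaw 41.9 tilt [ 0.0055 -0.0007] steps [-0.061 -0.094  0.087] t 48.23 gap 39.5 F [-1.2 -1.5  9.4]
carton c [[ 501.38734271 -387.28268449   45.        ]] [[ 569.26435654 -321.82324734   45.        ]
 [ 565.4707633  -457.89022214   45.        ]
 [ 435.11505527 -454.85383848   45.        ]
 [ 437.12457903 -319.6099805    45.        ]]
```

Request:
{"api": "arm_command", "payload": {
  "commands": [
    [[-0.3,0,0,-0.05,0,0,0],[-1,0,0,0,0,0,0],[-1,0,0,0,0,0,0],[-1,0,0,-0.5,0,0,0],[-1,0,0,-1,0,0,0],[-1,0,0,-1,0,0,0],[-1,0,0,-1,0,0,0],[-1,0,0,-1,0,0,0],[-1,0,0,-0.5,0,0,0],[-1,0,0,0,0,0,0],[-1,0,0,0,0,0,0],[-1,0,0,0,0,0,0]]
  ]
}}

```text
clock: 49.78
position: [582.2, 125.5, 230.9]
ee_rot: [[0.745, 0.668, -0.003], [0.668, -0.745, -0.0], [-0.002, -0.002, -1.0]]
ft_force: [-0.2, -0.0, -0.4]
finger_gap: 87.1
gripper_force: 0.0
```

```bash
python3 - <<'E'
from h import *
toolgo((622.5,-110,115))
w=camera('wrist');print(*caps(w,(180,100,400,290),104,1))
E
```

```text
at [582.2 125.5 230.9] yaw 41.88 tilt [-0.0029 -0.0001] steps [-4.232  6.75   3.86 ] t 49.77 gap 87.1 F [-0.2 -0.  -0.4]
(array([284.1, 200.2,  23.4, 284. , 201.1]), array([586.9, 124.9, 104. ]))
```

Request:
{"api": "arm_command", "payload": {
  "commands": [
    [[-1,-0.6,0.96,0,0,0,0],[-1,-0.6,0.96,0,0,0,0],[-1,-0.6,0.96,0,0,0,0],[-1,-0.6,0.96,0,0,0,0],[-1,-0.6,0.96,0,0,0,0],[-1,-0.6,0.96,0,0,0,0],[-1,-0.63,0.99,0,0,0,0],[-1,0,0,1,0,0,0],[-1,0,0,1,0,0,0],[-1,0,0,1,0,0,0],[-1,0,0,0.6,0,0,0],[-1,0,0,0.26,0,0,0]]
  ]
}}

```text
clock: 51.32
position: [623.2, -109.7, 115.1]
ee_rot: [[0.745, 0.668, -0.002], [0.668, -0.745, 0.001], [-0.001, -0.002, -1.0]]
ft_force: [-0.1, -0.7, 0.2]
finger_gap: 86.8
gripper_force: 0.0
```

Request:
{"api": "arm_command", "payload": {
  "commands": [
    [[-1,0,0,0,0,0,0],[1,0,0,0,0,0,0],[1,0,0,0,0,0,0],[1,0,0,0,0,0,0],[1,0,0,0,0,0,0],[1,0,0,0,0,0,0],[1,0,0,-0.5,0,0,0],[1,0,0,-1,0,0,0],[1,0,0,-1,0,0,0],[1,0,0,-1,0,0,0],[1,0,0,-0.5,0,0,0],[1,0,0,0,0,0,0]]
  ]
}}

```text
clock: 52.82
position: [624.3, -110.0, 237.9]
ee_rot: [[0.745, 0.668, 0.003], [0.668, -0.745, -0.001], [0.001, 0.002, -1.0]]
ft_force: [-0.9, 0.2, -1.8]
finger_gap: 39.7
gripper_force: 20.0
```

```bash
python3 - <<'E'
from h import *
toolgo((580,56,82))
E
```

```text
at [ 624.3 -110.   237.9] yaw 41.88 tilt [ 0.0026 -0.0009] steps [ 2.59  -5.118  5.189] t 52.83 gap 39.7 F [-0.9  0.2 -1.8]
```

Request:
{"api": "arm_command", "payload": {
  "commands": [
    [[1,0.44,-0.85,0,0,0,0],[1,0.44,-0.85,0,0,0,0],[1,0.44,-0.85,0,0,0,0],[1,0.44,-0.85,0,0,0,0],[1,0.44,-0.85,0,0,0,0],[1,0.43,-0.85,0,0,0,0],[1,0,0,0.5,0,0,0],[1,0,0,1,0,0,0],[1,0,0,1,0,0,0],[1,0,0,1,0,0,0],[1,0,0,0.8,0,0,0],[1,0,0,0.4,0,0,0]]
  ]
}}

```text
clock: 54.32
position: [578.8, 55.9, 92.7]
ee_rot: [[0.745, 0.667, -0.005], [0.667, -0.745, 0.0], [-0.004, -0.003, -1.0]]
ft_force: [-0.8, -0.1, -0.6]
finger_gap: 39.3
gripper_force: 20.0
```

Request:
{"api": "arm_command", "payload": {
  "commands": [
    [[1,0,0,0.1,0,0,0],[1,0,0,0.1,0,0,0],[1,0,0,0.1,0,0,0],[1,0,0,0.05,0,0,0],[1,0,0,0.05,0,0,0],[1,0,0,0,0,0,0],[1,0,0,0,0,0,0]]
  ]
}}

```text
clock: 55.2
position: [581.7, 56.5, 86.9]
ee_rot: [[0.744, 0.668, 0.004], [0.668, -0.744, -0.001], [0.003, 0.003, -1.0]]
ft_force: [-2.6, -0.1, 13.8]
finger_gap: 39.4
gripper_force: 20.0
```

Request:
{"api": "arm_command", "payload": {
  "commands": [
    [[-0.3,0,0,0,0,0,0],[-1,0,0,0,0,0,0],[-1,0,0,0,0,0,0],[-1,0,0,-0.5,0,0,0],[-1,0,0,-1,0,0,0],[-1,0,0,-1,0,0,0],[-1,0,0,-1,0,0,0],[-1,0,0,-1,0,0,0],[-1,0,0,-0.5,0,0,0],[-1,0,0,0,0,0,0],[-1,0,0,0,0,0,0],[-1,0,0,0,0,0,0]]
  ]
}}

```text
clock: 56.7
position: [579.5, 56.7, 232.2]
ee_rot: [[0.745, 0.668, -0.003], [0.668, -0.745, 0.0], [-0.002, -0.002, -1.0]]
ft_force: [0.3, 0.5, 0.1]
finger_gap: 86.9
gripper_force: 0.0
```

```bash
python3 - <<'E'
from h import *
toolgo((543,-104.5,115))
w=camera('wrist');cv2.imwrite('pics/w11.png',w['image'])
for x in caps(w,(100,20,500,290),104,3):print(*x)
E
```

```text
at [579.5  56.7 232.2] yaw 41.88 tilt [-0.0029  0.0002] steps [-4.486  3.198  3.908] t 56.7 gap 86.9 F [0.3 0.5 0.1]
[282.8 199.7  23.7 282.3 200.7] [583.2  57.3 104. ]
[226.4 147.8  23.  228.  150.3] [585.3 120.5 104. ]
[131.  250.   35.4 132.9 239.3] [464.7 134.6 104. ]
```

View pics/w11.png

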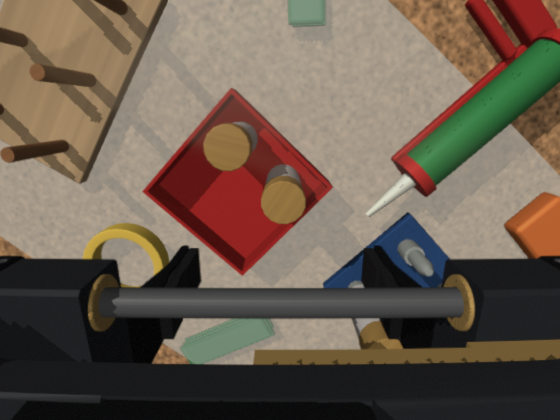

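The wrist view shows two sleeves upright in the tub, caps at (228,147) and (283,199). B comes next.

Request:
{"api": "arm_command", "payload": {
  "commands": [
    [[-1,-0.9,0.64,0,0,0,0],[-1,-0.9,0.64,0,0,0,0],[-1,-0.9,0.64,0,0,0,0],[-1,-0.9,0.64,0,0,0,0],[-1,-0.89,0.64,0,0,0,0],[-1,0,0,1,0,0,0],[-1,0,0,1,0,0,0],[-1,0,0,1,0,0,0],[-1,0,0,0.6,0,0,0],[-1,0,0,0.3,0,0,0],[-1,0,0,0,0,0,0],[-1,0,0,0,0,0,0]]
  ]
}}

```text
clock: 58.25
position: [544.7, -104.9, 117.2]
ee_rot: [[0.744, 0.668, 0.001], [0.668, -0.744, -0.001], [0.001, 0.001, -1.0]]
ft_force: [-0.2, 0.8, 0.1]
finger_gap: 87.3
gripper_force: 0.0
```

Request:
{"api": "arm_command", "payload": {
  "commands": [
    [[1,0,0,0,0,0,0],[1,0,0,0,0,0,0],[1,0,0,0,0,0,0],[1,0,0,0,0,0,0],[1,0,0,0,0,0,0],[1,0,0,-0.5,0,0,0],[1,0,0,-1,0,0,0],[1,0,0,-1,0,0,0],[1,0,0,-1,0,0,0],[1,0,0,-0.5,0,0,0],[1,0,0,0,0,0,0],[1,0,0,0,0,0,0]]
  ]
}}

```text
clock: 59.75
position: [543.2, -104.4, 235.5]
ee_rot: [[0.745, 0.668, -0.002], [0.668, -0.745, 0.001], [-0.001, -0.002, -1.0]]
ft_force: [0.2, 0.2, -2.3]
finger_gap: 39.3
gripper_force: 20.0
```

```bash
python3 - <<'E'
from h import *
toolgo((513,91,84))
c=camera('top');print('tub top',box(c,(0,150,60),(10,255,255),40,9,(200,190,280,270)))
E
```

```text
at [ 543.2 -104.4  235.5] yaw 41.88 tilt [-0.0023  0.0009] steps [ 3.603 -5.51   5.058] t 59.75 gap 39.3 F [ 0.2  0.2 -2.3]
tub top ((547.0502319335938, 90.62683868408203), (145.54969787597656, 144.66087341308594), 88.1136703491211)
```

Request:
{"api": "arm_command", "payload": {
  "commands": [
    [[1,0.6,-0.92,0,0,0,0],[1,0.6,-0.92,0,0,0,0],[1,0.6,-0.92,0,0,0,0],[1,0.6,-0.92,0,0,0,0],[1,0.6,-0.92,0,0,0,0],[1,0.6,-0.91,0,0,0,0],[1,0,0,0.5,0,0,0],[1,0,0,1,0,0,0],[1,0,0,1,0,0,0],[1,0,0,1,0,0,0],[1,0,0,0.8,0,0,0],[1,0,0,0.4,0,0,0]]
  ]
}}

```text
clock: 61.3
position: [512.9, 89.7, 93.1]
ee_rot: [[0.745, 0.667, -0.004], [0.667, -0.745, -0.0], [-0.003, -0.003, -1.0]]
ft_force: [-0.1, 0.2, -1.5]
finger_gap: 39.5
gripper_force: 20.0
```

Request:
{"api": "arm_command", "payload": {
  "commands": [
    [[1,0,0,0.1,0,0,0],[1,0,0,0.1,0,0,0],[1,0,0,0.1,0,0,0],[1,0,0,0.05,0,0,0],[1,0,0,0,0,0,0],[-0.3,0,0,0,0,0,0],[-1,0,0,0,0,0,0],[-1,0,0,0,0,0,0],[-1,0,0,-0.5,0,0,0],[-1,0,0,-1,0,0,0],[-1,0,0,-1,0,0,0],[-1,0,0,-1,0,0,0]]
  ]
}}

```text
clock: 62.8
position: [514.2, 90.5, 191.8]
ee_rot: [[0.745, 0.668, 0.001], [0.668, -0.745, 0.0], [0.0, 0.0, -1.0]]
ft_force: [0.8, 0.2, 1.2]
finger_gap: 86.7
gripper_force: 0.0
```

Request:
{"api": "arm_command", "payload": {
  "commands": [
    [[-1,0,0,-1,0,0,0],[-1,0,0,-0.4,0,0,0],[-1,0,0,0,0,0,0],[-1,0,0,0,0,0,0],[-1,0,0,0,0,0,0]]
  ]
}}

```text
clock: 63.42
position: [513.4, 90.5, 230.9]
ee_rot: [[0.745, 0.668, -0.003], [0.668, -0.745, 0.0], [-0.002, -0.002, -1.0]]
ft_force: [-0.5, 0.1, -0.9]
finger_gap: 87.3
gripper_force: 0.0
```

```bash
python3 - <<'E'
from h import *
toolgo((536.8,-183.5,90))
w=camera('wrist');cv2.imwrite('pics/w12.png',w['image'])
for x in caps(w,(180,20,500,270),104,4):print(*x)
E
```

```text
at [513.4  90.5 230.9] yaw 41.88 tilt [-0.0027  0.0001] steps [-5.507  7.329  4.692] t 63.42 gap 87.3 F [-0.5  0.1 -0.9]
[361.8 170.   24.5 362.1 171.1] [582.1  58.2 104. ]
[282.2 199.   23.5 281.9 200. ] [517.6  91.9 104. ]
[308.5 119.   23.7 308.5 120.9] [581.7 120.3 104. ]
[196.5 236.   35.7 202.3 233. ] [447.  124.6 104. ]
```

All three clogged sleeves stand in the tub. Next is the good one, C.

Request:
{"api": "arm_command", "payload": {
  "commands": [
    [[-1,-0.69,0.92,0,0,0,0],[-1,-0.69,0.92,0,0,0,0],[-1,-0.69,0.92,0,0,0,0],[-1,-0.69,0.92,0,0,0,0],[-1,-0.69,0.92,0,0,0,0],[-1,-0.69,0.92,0,0,0,0],[-1,-0.69,0.92,0,0,0,0],[-1,-0.68,0.89,0,0,0,0],[-1,0,0,1,0,0,0],[-1,0,0,1,0,0,0],[-1,0,0,1,0,0,0],[-1,0,0,1,0,0,0]]
  ]
}}

```text
clock: 64.97
position: [537.6, -183.6, 110.4]
ee_rot: [[0.745, 0.667, -0.001], [0.667, -0.745, 0.001], [-0.0, -0.001, -1.0]]
ft_force: [-0.1, -0.7, 1.0]
finger_gap: 87.4
gripper_force: 0.0
```

Request:
{"api": "arm_command", "payload": {
  "commands": [
    [[-1,0,0,0.5,0,0,0],[-1,0,0,0.2,0,0,0],[-1,0,0,0,0,0,0],[1,0,0,0,0,0,0],[1,0,0,0,0,0,0],[1,0,0,0,0,0,0],[1,0,0,0,0,0,0],[1,0,0,0,0,0,0],[1,0,0,-0.5,0,0,0],[1,0,0,-1,0,0,0],[1,0,0,-1,0,0,0],[1,0,0,-1,0,0,0]]
  ]
}}

```text
clock: 66.47
position: [537.8, -183.5, 197.8]
ee_rot: [[0.745, 0.668, 0.0], [0.668, -0.745, -0.0], [0.0, 0.0, -1.0]]
ft_force: [0.4, 0.6, -0.6]
finger_gap: 39.7
gripper_force: 20.0
```

Request:
{"api": "arm_command", "payload": {
  "commands": [
    [[1,0,0,-0.8,0,0,0],[1,0,0,0,0,0,0],[1,0,0,0,0,0,0],[1,0,0,0,0,0,0]]
  ]
}}

```text
clock: 66.97
position: [537.1, -183.2, 218.7]
ee_rot: [[0.745, 0.668, -0.003], [0.668, -0.745, 0.001], [-0.001, -0.003, -1.0]]
ft_force: [-0.1, -1.1, -0.8]
finger_gap: 39.7
gripper_force: 20.0
```

```bash
python3 - <<'E'
from h import *
toolgo((535,-354,84))
c=camera('top')
cr=c['image'][212:284,370:446];cv2.imwrite('pics/cart2.png',cv2.resize(cr,None,fx=8,fy=8,interpolation=cv2.INTER_CUBIC))
E
```

```text
at [ 537.1 -183.2  218.7] yaw 41.88 tilt [-0.0025  0.0015] steps [-3.849  4.207  4.483] t 66.97 gap 39.7 F [-0.1 -1.1 -0.8]
```

View pics/cart2.png

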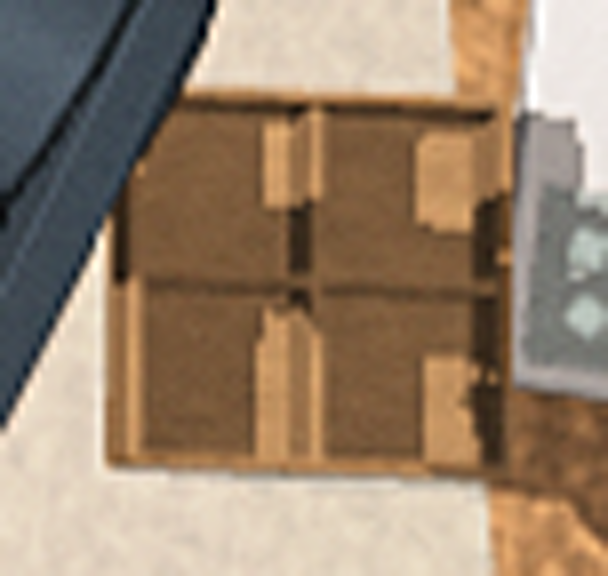

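The crop shows the carton unmoved, so I go to its near-left cell.

Request:
{"api": "arm_command", "payload": {
  "commands": [
    [[1,-0.78,0.85,0,0,0,0],[1,-0.78,0.85,0,0,0,0],[1,-0.78,0.85,0,0,0,0],[1,-0.78,0.85,0,0,0,0],[1,-0.78,0.87,0,0,0,0],[1,0,0,0.5,0,0,0],[1,0,0,1,0,0,0],[1,0,0,0.5,0,0,0],[1,0,0,0,0,0,0],[1,0,0,0,0,0,0]]
  ]
}}

```text
clock: 68.28
position: [536.9, -357.1, 160.7]
ee_rot: [[0.744, 0.668, 0.001], [0.668, -0.744, -0.001], [0.0, 0.001, -1.0]]
ft_force: [0.4, -0.7, -0.7]
finger_gap: 39.7
gripper_force: 20.0
```

```bash
python3 - <<'E'
from h import *
toolgo((535.6,-356.2,83))
w=camera('wrist');cv2.imwrite('pics/w13.png',w['image'])
E
```

```text
at [ 536.9 -357.1  160.7] yaw 41.91 tilt [ 0.001  -0.0008] steps [-0.014 -0.055  2.59 ] t 68.28 gap 39.7 F [ 0.4 -0.7 -0.7]
```

View pics/w13.png

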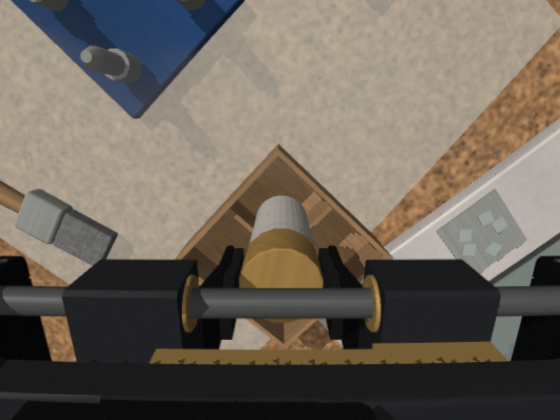

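The wrist view shows the sleeve over the cell, centred under the carton corner at (279,148). I lower it and release.

Request:
{"api": "arm_command", "payload": {
  "commands": [
    [[1,-0.01,-0.05,0.5,0,0,0],[1,0,0,0.8,0,0,0],[1,0,0,0.6,0,0,0],[1,0,0,0.4,0,0,0],[1,0,0,0.1,0,0,0],[1,0,0,0.1,0,0,0],[1,0,0,0.1,0,0,0],[1,0,0,0,0,0,0],[1,0,0,0,0,0,0]]
  ]
}}

```text
clock: 69.45
position: [535.6, -356.5, 86.6]
ee_rot: [[0.744, 0.668, 0.002], [0.668, -0.744, -0.002], [0.0, 0.002, -1.0]]
ft_force: [-4.4, 3.8, 17.7]
finger_gap: 39.7
gripper_force: 20.0
```

Request:
{"api": "arm_command", "payload": {
  "commands": [
    [[-0.3,0,0,0,0,0,0],[-1,0,0,0,0,0,0],[-1,0,0,0,0,0,0],[-1,0,0,-0.5,0,0,0],[-1,0,0,-1,0,0,0],[-1,0,0,-1,0,0,0],[-1,0,0,-1,0,0,0],[-1,0,0,-1,0,0,0],[-1,0,0,-0.5,0,0,0],[-1,0,0,0,0,0,0],[-1,0,0,0,0,0,0],[-1,0,0,0,0,0,0]]
  ]
}}

```text
clock: 70.95
position: [534.5, -355.6, 230.5]
ee_rot: [[0.745, 0.668, -0.002], [0.668, -0.745, 0.002], [-0.0, -0.003, -1.0]]
ft_force: [0.3, -1.1, 0.2]
finger_gap: 87.3
gripper_force: 0.0
```

```bash
python3 - <<'E'
from h import *
w=camera('wrist');s=camera('scene')
for x in caps(w,(180,60,400,270),104,3):print(*x)
print(caps(w,(180,60,400,270),104,1),observe()['finger_gap'])
a=s['image'][90:290,170:450];a=cv2.resize(a,None,fx=1.9,fy=1.9,interpolation=cv2.INTER_CUBIC)
b=cv2.resize(w['image'][60:310,100:450],None,fx=.75,fy=.75)
o=np.zeros((a.shape[0],a.shape[1]+b.shape[1],3),np.uint8);o[:,:a.shape[1]]=a;o[:b.shape[0],a.shape[1]:]=b
cv2.imwrite('pics/fin.png',o)
c=camera('top');print('tub top',box(c,(0,150,60),(10,255,255),40,9,(190,180,290,280)))
E
```

```text
[281.4 201.4  23.3 280.8 202.6] [ 536.4 -354.8  104. ]
[(array([281.4, 201.4,  23.3, 280.8, 202.6]), array([ 536.4, -354.8,  104. ]))] 86.91544703924325
tub top ((547.0502319335938, 90.62683868408203), (145.54969787597656, 144.66087341308594), 88.1136703491211)
```

View pics/fin.png

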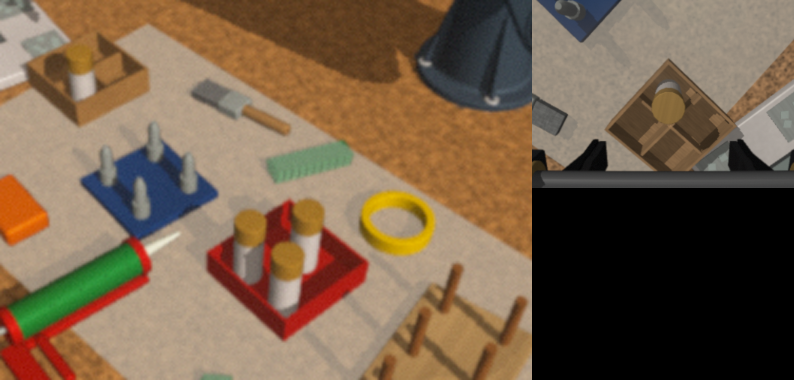

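The picture shows three sleeves upright in the tub and one upright in its carton cell. The gripper is open and clear, so I hand in.

```bash
python3 -c "
from workcell import bot;print(bot.hand_in())"
```

```text
the job is handed in; nothing more can be done
None
```

The job is handed in at about 71 s: all four sleeves were gauged together on the pins, then the one good sleeve was stood in the carton and the three clogged ones in the red tub, all upright in the last pictures; no verdict came back from the hand-in.

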